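# Make up the scorekeeper's and the host's trays for the domino evening

## Task

Make up the two wooden trays for our domino evening. The tray with a single round cork pad is the scorekeeper's: stand the tall frosted glass centred on its round pad and lay the yellow peg counter flat, lengthwise and centred on its long pad; the tray with two round pads is the host's: lay the steel bottle opener flat, lengthwise and centred on the narrow pad across the middle, and stand the short frosted tumbler centred on one round pad and the steel nut bowl on the other. Set the glasses down rather than dropping them, and leave the little shot glass and the two face-down dominoes where they are.

Things in the scene. Friction and masses are not known exactly. Their poses are not given: they have to be found in the camera images.
- tray_score: Fixed light wooden tray, 150 mm (x) by 280 mm (y), floor 6 mm thick, rim 6 mm thick and 18 mm high, brass handles at the short ends. Origin: centre of the underside, z up. The scorekeeper's tray: one round dark cork pad, 86 mm wide, centred at y = -88 mm, and a long cork pad, 68 (x) by 156 mm (y), at y = +48 mm (both x = 0). Pad tops at z = 10 mm.
- tray_host: Fixed light wooden tray, 150 mm (x) by 280 mm (y), floor 6 mm thick, rim 6 mm thick and 18 mm high, brass handles at the short ends. Origin: centre of the underside, z up. The host's tray: two round dark cork pads, 86 mm wide, centred at y = -88 and +88 mm, and between them, across the tray's centre, a narrow cork pad, 132 (x) by 52 mm (y) (all x = 0). Pad tops at z = 10 mm.
- tall_glass_mid (a point): The tall frosted glass, empty, open at the top: 125 mm high, 56 mm wide at the foot and 62 mm at the rim, about 260 g. The point is its centre, 62.5 mm above its foot; z up the glass.
- tumbler_mid (a point): The short frosted tumbler, empty, open at the top: 80 mm high, 58 mm wide at the foot and 66 mm at the rim, about 220 g. The point is its centre, 40 mm above its foot; z up the glass.
- nut_bowl_mid (a point): The small stainless steel nut bowl, empty, open at the top: 42 mm high, 56 mm wide at the foot and 66 mm at the rim, about 90 g. The point is its centre, 21 mm above its foot; z up.
- peg_counter_mid (a point): The yellow plastic peg counter: a flat board 125 mm long (its x), 42 mm wide (its y), 16 mm thick, 90 g, lying flat; four small pegs, fixed in it, stand 20 mm out of its top (x = -50, -40, +30 mm, y = +-10 mm). The point is the board's centre, 8 mm above its underside; z up. It may lie either way round.
- opener_mid (a point): The stainless steel bottle opener, lying flat, 116 mm long (its x), 12 mm thick, 110 g: a handle 16 mm wide from x = -58 to +20 mm and a ring head 40 mm wide centred at x = +38 mm. The point is mid-length, on the handle, near the centre of mass, 6 mm above its underside; z up. It may lie either way round.
- shot_glass_mid (a point): The little frosted shot glass, 60 mm high and 45 mm wide, to be left alone. The point is its centre, 30 mm above its foot.
- domino_a_mid (a point): A turquoise domino lying face down, 56 x 28 x 12 mm, to be left alone. The point is its centre.
- domino_b_mid (a point): The other turquoise domino lying face down, 56 x 28 x 12 mm, to be left alone. The point is its centre.
Mind the look-alikes: they are no part of the job. Leave any blue or red look-alike of the part that bears tall_glass_mid alone.

How it is judged (in metres and radians):
At the end, for the whole second after the job is handed in: All five rest on their pads, centred within 15 mm along each tray axis (opener 12 mm lengthwise), height within 6 mm, level or upright within 0.08 rad, counter and opener along their pads within 0.2 rad, tumbler and bowl on different pads; shot glass and dominoes within 15 mm of their start (x of tall_glass_mid in the frame of tray_score between -0.015 and 0.015 m and y of tall_glass_mid in the frame of tray_score between -0.103 and -0.073 m and z of tall_glass_mid in the frame of tray_score between 0.0665 and 0.0785 m and x of peg_counter_mid in the frame of tray_score between -0.015 and 0.015 m and y of peg_counter_mid in the frame of tray_score between 0.033 and 0.063 m and z of peg_counter_mid in the frame of tray_score between 0.012 and 0.024 m and x of opener_mid in the frame of tray_host between -0.012 and 0.012 m and y of opener_mid in the frame of tray_host between -0.015 and 0.015 m and z of opener_mid in the frame of tray_host between 0.01 and 0.022 m and ((x of tumbler_mid in the frame of tray_host between -0.015 and 0.015 m and y of tumbler_mid in the frame of tray_host between -0.103 and -0.073 m and z of tumbler_mid in the frame of tray_host between 0.044 and 0.056 m and x of nut_bowl_mid in the frame of tray_host between -0.015 and 0.015 m and y of nut_bowl_mid in the frame of tray_host between 0.073 and 0.103 m and z of nut_bowl_mid in the frame of tray_host between 0.025 and 0.037 m) or (x of tumbler_mid in the frame of tray_host between -0.015 and 0.015 m and y of tumbler_mid in the frame of tray_host between 0.073 and 0.103 m and z of tumbler_mid in the frame of tray_host between 0.044 and 0.056 m and x of nut_bowl_mid in the frame of tray_host between -0.015 and 0.015 m and y of nut_bowl_mid in the frame of tray_host between -0.103 and -0.073 m and z of nut_bowl_mid in the frame of tray_host between 0.025 and 0.037 m)) and angle between the y axis of peg_counter_mid and the x axis of tray_score, either way round below 0.2 rad and angle between the x axis of opener_mid and the x axis of tray_host, either way round below 0.2 rad and angle between each of tall_glass_mid, tumbler_mid, nut_bowl_mid, peg_counter_mid, opener_mid's own z axis and vertical below 0.08 rad and linear speed of each of tall_glass, tumbler, nut_bowl, peg_counter, opener below 0.02 m/s and distance of each of shot_glass_mid, domino_a_mid, domino_b_mid from where it was at the start of the episode below 0.015 m); the robot touches nothing.
It fails at once if the tall glass is dropped (falls freely from more than about 25 mm) (linear speed of tall_glass above 0.7 m/s and contact force between the fingers and tall_glass below 0.2 N).
It fails at once if the tumbler is dropped (falls freely from more than about 25 mm) (linear speed of tumbler above 0.7 m/s and contact force between the fingers and tumbler below 0.2 N).
It fails at once if the shot glass or a domino is pushed away (distance of any of shot_glass_mid, domino_a_mid, domino_b_mid from where it was at the start of the episode above 0.02 m).
It also fails if it takes over 134 s, if anything falls off the work surface, if the arm or the gripper's body presses on something with over 40 N, if the wrist force passes 120 N, or if a joint passes its speed limit or range.

## Robot

A 6-joint arm with a two-finger parallel gripper is mounted at the origin on the work surface. World frame = base frame: x ahead of the robot, y to its left, z up, the work surface at z = 0. Lengths are in m, angles in degrees, forces in N, time in s.
With the tool pointing down it reaches from about 0.35 to 0.875 m from the base axis. Payload 4.2 kg.
Tool frame: the origin (TCP) lies midway between the tips of the shut fingers; the grasp point (between the pads) lies 19 mm behind it; z points along the fingers, y is the direction in which the jaws open and shut (so a half turn about z gives the same grasp; the last joint's range is limited). The gripper opens to 87 mm and grips with 3 to 60 N. Pads are 19 mm wide; open, the fingers measure 117 mm over their backs; the gripper's body (75 mm by 190 mm) begins 51 mm behind the grasp point.
Start: joints at [79.16, 22.042, 0.453, 0, -68.411, -14.817], TCP at [0.271, 0.563, 0.223] pointing down, gripper open.
Joint ranges: [-179.83, 179.83], [-69.29, 118.12], [-61.27, 80.66], [-181.25, 117.63], [-171.15, -9.14], [-177.46, 177.46]. Speed limits (degrees/s): [159.86, 159.86, 180, 180, 180, 180].

## Interface

Orientations are given as a 3x3 rotation matrix whose columns are the frame's x, y, z axes.
In Python, from station import sense, capture, get_calibration, finish_job, spot_in, spot_point gives the robot as it stands.
- The arm moves only by the shell command python3 -m inch 'ROWS'. ROWS is JSON, a list of rows, each an object with "fingers": the finger opening in cm, from 0 to 8.7; "delta_pos": the shift along the tool's x, y, z in cm, a list of three; "spin": the turn about the tool's z in degrees. In form: [{"fingers": fingers, "delta_pos": [dx, dy, dz], "spin": spin}, ...]. A call has 1 to 20 rows; each row is the pose to reach, as a shift and turn from the pose commanded when the call began, along the tool's axes at that moment; what a row does not reach only later rows make up. A row lasts 1/10 s, in which the tool goes at most 50 mm and 8.59 degrees, less where a joint would pass 70% of its speed; a pose out of reach is approached as far as the arm can. A call with a gripper value outside its range is refused whole. The fingers move at their own pace and stop on an object; the grip force is fixed at half the most. Time passes only in rows, so rows that repeat a pose let the fingers close. It gives the time, the measured TCP pose, the force and the opening at its end, in the units of the state.
- sense(): the state, without advancing time (a new reading comes with each control period).
- capture(name): name is "side" or "top"; returns the picture (400x640x3 uint8, red, green, blue); there is no depth.
- get_calibration(name): a dict with "K" (3x3 intrinsics, pixels), "dist" ([k1, k2, p1, p2, k3] as OpenCV has them; the pictures are not rectified), "T" (4x4, takes a point from camera to world coordinates). Camera axes: x right, y up, looking along -z (the intrinsics and any distortion apply to the point x, -y, -z); pixel columns grow to the right and rows downward; lengths in m; the calibration is good to about 2 mm. A picture is of the moment at which its call begins. get_calibration takes no time and is no camera call.
- finish_job(): hands the job in, once; it reports no verdict.
Trained networks look in the newest picture that a camera, given by its name, has taken for a name from the list of things; names that differ only in an ending like _2 or _b are one class to them, and where a whole thing is asked for, a point or a joint stands for the part that bears it (a point fixed in the world has none). Each returns a list of dicts, best first, with "conf" (0 to 1); they miss things now and then, are a little off and sometimes report something else, mostly with a low value. They report only what shows in the picture. A call takes as long as a camera call. They do not tell look-alikes from the thing itself.
- spot_in(camera, target): "extent" ([left, top, right, bottom] as shares, 0 to 1, of the picture: columns of its width, rows of its height, round what is visible of it).
- spot_point(camera, target): "location" ([column, row] as shares, 0 to 1, of the picture: columns of its width, rows of its height: a listed point, or the origin of a listed thing).
The state is a dict: "time_s": time; "joints": joint angles; "joint_velocities": joint speeds; "effort": joint torques, N m; "tcp_pos": TCP position; "ee_rot": TCP orientation; "wrist_force": force on the tool from outside, world axes, zero at the start; "moment": the same for the moment, N m; "gripper_width": opening from 0.0 (shut) to 1.0 (fully open).
Only numpy, scipy, OpenCV 4.12 (cv2) and the standard library are available. Lean on these libraries where they do the work, as an engineer would, in place of code of your own. Each camera call takes 0.05 s, during which the arm holds its last target.

## Working session

There is one attempt and no reset: what is moved stays moved. The work goes in short steps, Python scripts to look and compute and a shell command to move; the robot and the scene stay as the last step left them, time stands still between calls to the robot, and variables do not carry over. Pictures are saved under pics/ and viewed, and the job is handed in when it is done.

```bash
ls; mkdir -p pics; cat > h.py <<'E'
import numpy as np, cv2
from station import sense, capture, get_calibration, finish_job, spot_in, spot_point
def save(cam,name):
    im=capture(cam); cv2.imwrite('pics/'+name,im[:,:,::-1]); return im
def proj(cam,p):
    c=get_calibration(cam);T=np.linalg.inv(np.array(c['T']))
    q=np.atleast_2d(p)@T[:3,:3].T+T[:3,3]
    q=q*[1,-1,-1]
    return cv2.projectPoints(q.reshape(-1,1,3),np.zeros(3),np.zeros(3),np.array(c['K']),np.array(c['dist'],float))[0].reshape(-1,2)
def ray(cam,uv):
    c=get_calibration(cam);T=np.array(c['T'])
    n=cv2.undistortPoints(np.array(uv,float).reshape(-1,1,2),np.array(c['K']),np.array(c['dist'],float)).reshape(-1,2)
    d=np.c_[n[:,0],-n[:,1],-np.ones(len(n))]@T[:3,:3].T
    return T[:3,3],d
def onz(cam,uv,z):
    o,d=ray(cam,uv); return o+d*((z-o[2])/d[:,2])[:,None]
def tri(uvA,uvB):
    o1,d1=ray('top',[uvA]);o2,d2=ray('side',[uvB]);d1=d1[0]/np.linalg.norm(d1);d2=d2[0]/np.linalg.norm(d2)
    s=np.linalg.lstsq(np.c_[d1,-d2],o2-o1,rcond=None)[0]
    a=o1+s[0]*d1;b=o2+s[1]*d2
    return (a+b)/2,np.linalg.norm(a-b)
E
python3 - <<'E'
from h import *
s=sense();print(s['tcp_pos'],s['ee_rot'],s['gripper_width'],s['time_s'])
save('top','top0.png');save('side','side0.png')
for n in ['tray_score','tray_host','tall_glass_mid','tumbler_mid','nut_bowl_mid','peg_counter_mid','opener_mid','shot_glass_mid','domino_a_mid']:
    for c in ['top','side']:
        print(n,c,[( (np.array(r['location'])*[640,400]).round(1).tolist(),round(r['conf'],2)) for r in spot_point(c,n)])
for c in ['top','side']:
    k=get_calibration(c);print(c,np.array(k['T']).round(3).tolist(),np.array(k['K']).round(1).tolist(),k['dist'])
E
```

```text
pics
[0.27031186 0.5628419  0.22143312] [[ 9.01322446e-01 -4.33147765e-01 -9.28630286e-04]
 [-4.33148759e-01 -9.01320214e-01 -2.00600702e-03]
 [ 3.19042098e-05  2.21029421e-03 -9.99997557e-01]] 0.9967313822540264 0.0
tray_score top [([244.7, 139.3], 0.85)]
tray_score side [([307.8, 169.1], 0.66)]
tray_host top [([380.8, 138.9], 0.73)]
tray_host side [([404.7, 226.6], 0.87)]
tall_glass_mid top [([194.4, 207.3], 0.82), ([283.4, 213.3], 0.79), ([351.4, 252.8], 0.75), ([189.7, 275.4], 0.74), ([298.4, 254.6], 0.61)]
tall_glass_mid side [([182.8, 192.8], 0.93), ([264.6, 232.9], 0.87), ([299.8, 255.0], 0.86), ([275.7, 203.1], 0.67), ([190.4, 177.1], 0.22)]
tumbler_mid top [([344.2, 204.8], 0.7)]
tumbler_mid side [([332.1, 236.2], 0.91), ([276.6, 200.5], 0.61)]
nut_bowl_mid top [([403.7, 231.4], 0.56)]
nut_bowl_mid side [([358.8, 289.6], 0.83), ([231.0, 202.8], 0.56)]
peg_counter_mid top [([458.4, 229.5], 0.87)]
peg_counter_mid side [([418.8, 329.3], 0.68)]
opener_mid top [([160.0, 235.0], 0.7)]
opener_mid side [([194.0, 177.4], 0.57), ([275.8, 201.3], 0.49)]
shot_glass_mid top [([232.2, 238.2], 0.72), ([151.3, 165.2], 0.48)]
shot_glass_mid side [([234.9, 200.5], 0.65), ([406.4, 224.3], 0.24)]
domino_a_mid top [([152.9, 165.1], 0.59)]
domino_a_mid side [([237.8, 143.3], 0.47)]
top [[-0.01, 0.99, -0.14, 0.328], [-1.0, -0.006, 0.028, 0.015], [0.026, 0.14, 0.99, 1.147], [0.0, 0.0, 0.0, 1.0]] [[457.9, 0.0, 321.2], [0.0, 457.9, 197.2], [0.0, 0.0, 1.0]] [-0.09206229  0.          0.          0.          0.        ]
side [[0.681, 0.521, -0.514, -0.066], [-0.732, 0.467, -0.496, -0.536], [-0.018, 0.714, 0.7, 0.834], [0.0, 0.0, 0.0, 1.0]] [[449.2, 0.0, 317.5], [0.0, 449.2, 203.6], [0.0, 0.0, 1.0]] [-0.05308303  0.          0.          0.          0.        ]
```

View pics/top0.png

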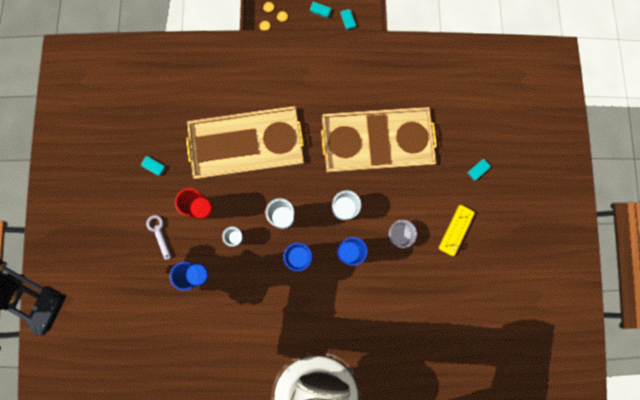

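View pics/side0.png

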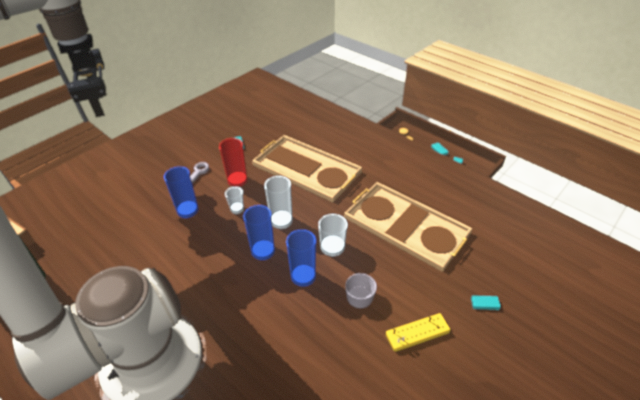

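```bash
python3 - <<'E'
import cv2
a=cv2.imread('pics/top0.png');cv2.imwrite('pics/t0a.png',cv2.resize(a[190:310,130:330],None,fx=4,fy=4,interpolation=cv2.INTER_CUBIC))
cv2.imwrite('pics/t0b.png',cv2.resize(a[180:300,310:510],None,fx=4,fy=4,interpolation=cv2.INTER_CUBIC))
E
```

```text
(no output)
```

View pics/t0a.png

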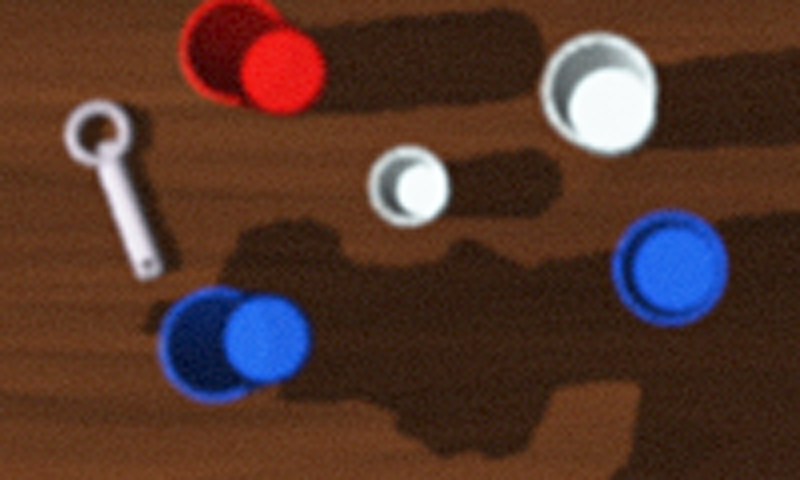

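View pics/t0b.png

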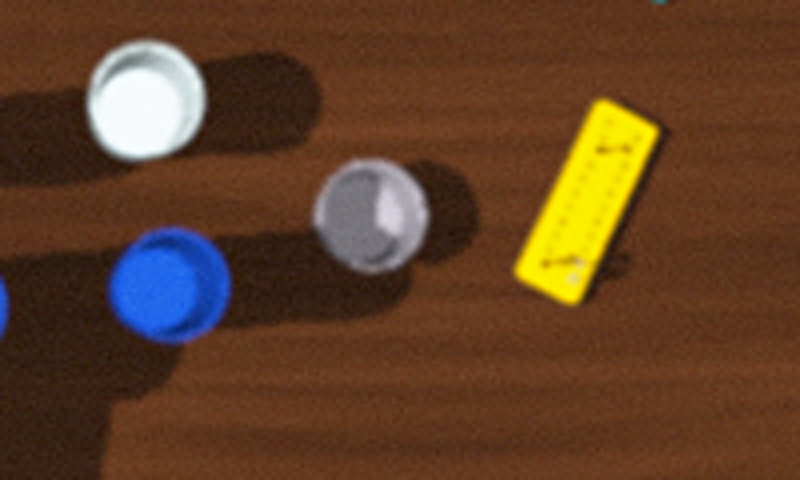

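```bash
python3 - <<'E'
from h import *
pairs={'tray_score':([244.7,139.3],[307.8,169.1],.0),'tray_host':([380.8,138.9],[404.7,226.6],.0),
'tall':([283.4,213.3],[275.7,203.1],.0625),'tumbler':([344.2,204.8],[332.1,236.2],.04),'bowl':([403.7,231.4],[358.8,289.6],.021),
'peg':([458.4,229.5],[418.8,329.3],.008),'opener':([160,235],[194,177.4],.006),'shot':([232.2,238.2],[234.9,200.5],.03),'domA':([152.9,165.1],[237.8,143.3],.006),
'blue1':([298.4,254.6],[264.6,232.9],.0625),'blue2':([351.4,252.8],[299.8,255],.0625),'blue3':([189.7,275.4],[182.8,192.8],.0625)}
for k,(a,b,z) in pairs.items():
    p,e=tri(a,b);print(k,p.round(4),'err',round(e,4),'top@z',onz('top',[a],z)[0].round(4),'side@z',onz('side',[b],z)[0].round(4))
E
```

```text
tray_score [ 0.6435  0.1819 -0.0122] err 0.0032 top@z [0.6415 0.1793 0.    ] side@z [0.6319 0.1724 0.    ]
tray_host [ 0.6367 -0.1683  0.0015] err 0.0113 top@z [ 0.6415 -0.1725  0.    ] side@z [ 0.6325 -0.1647  0.    ]
tall [0.436  0.0797 0.0682] err 0.0152 top@z [0.4428 0.0757 0.0625] side@z [0.4332 0.0884 0.0625]
tumbler [ 0.4648 -0.0709  0.0342] err 0.0023 top@z [ 0.465  -0.0712  0.04  ] side@z [ 0.46   -0.0737  0.04  ]
bowl [ 0.3954 -0.2142  0.0302] err 0.0101 top@z [ 0.3999 -0.2195  0.021 ] side@z [ 0.3963 -0.2077  0.021 ]
peg [ 0.403  -0.3583  0.0207] err 0.0002 top@z [ 0.4039 -0.3626  0.008 ] side@z [ 0.4102 -0.3554  0.008 ]
opener [ 0.3939  0.392  -0.0035] err 0.0065 top@z [0.396  0.3871 0.006 ] side@z [0.3862 0.3836 0.006 ]
shot [0.3876 0.2005 0.0316] err 0.0038 top@z [0.3861 0.2019 0.03  ] side@z [0.39   0.2009 0.03  ]
domA [0.5733 0.413  0.0062] err 0.0021 top@z [0.5742 0.4125 0.006 ] side@z [0.5725 0.4139 0.006 ]
blue1 [0.3472 0.0388 0.0605] err 0.0056 top@z [0.3449 0.0404 0.0625] side@z [0.3484 0.0356 0.0625]
blue2 [ 0.3469 -0.0823  0.0812] err 0.0018 top@z [ 0.3479 -0.0846  0.0625] side@z [ 0.3564 -0.0706  0.0625]
blue3 [0.2992 0.2945 0.0622] err 0.0033 top@z [0.2978 0.2953 0.0625] side@z [0.3003 0.293  0.0625]
```

```bash
cat > seg.py <<'E'
from h import *
def masks(cam,im):
    h=cv2.cvtColor(im,cv2.COLOR_RGB2HSV).astype(int)
    H,S,V=h[...,0],h[...,1],h[...,2]
    return dict(grey=(S<75)&(V>70),yellow=(H>22)&(H<34)&(S>180)&(V>120),blue=(H>100)&(H<130)&(S>120), turq=(H>82)&(H<98)&(S>100))
def comps(m,minA=25):
    n,l,st,ce=cv2.connectedComponentsWithStats(m.astype(np.uint8))
    return [(l==i,st[i],ce[i]) for i in range(1,n) if st[i][4]>minA]
E
python3 - <<'E'
from seg import *
for c in ['top','side']:
    im=cv2.imread(f'pics/{c}0.png')[:,:,::-1]
    m=masks(c,im)
    vis=np.zeros(im.shape,np.uint8)
    vis[m['grey']]=(255,255,255);vis[m['yellow']]=(0,255,255);vis[m['blue']]=(255,0,0);vis[m['turq']]=(0,255,0)
    cv2.imwrite(f'pics/m_{c}.png',vis)
a=cv2.imread('pics/side0.png');cv2.imwrite('pics/s0.png',cv2.resize(a[120:320,150:450],None,fx=2.6,fy=2.6,interpolation=cv2.INTER_CUBIC))
E
```

```text
(no output)
```

View pics/m_top.png

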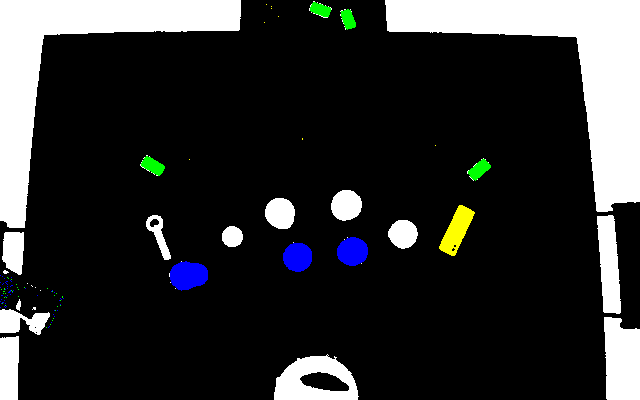

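View pics/m_side.png

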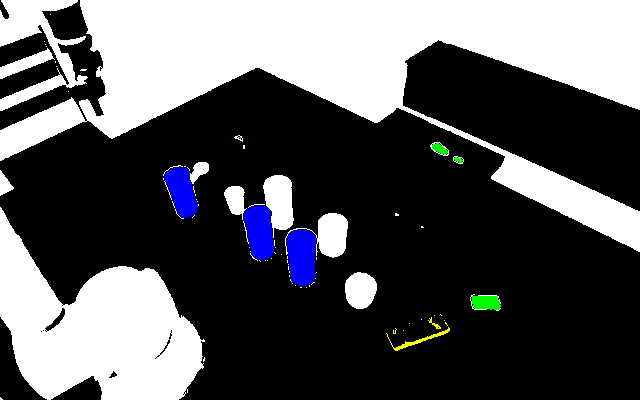

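View pics/s0.png

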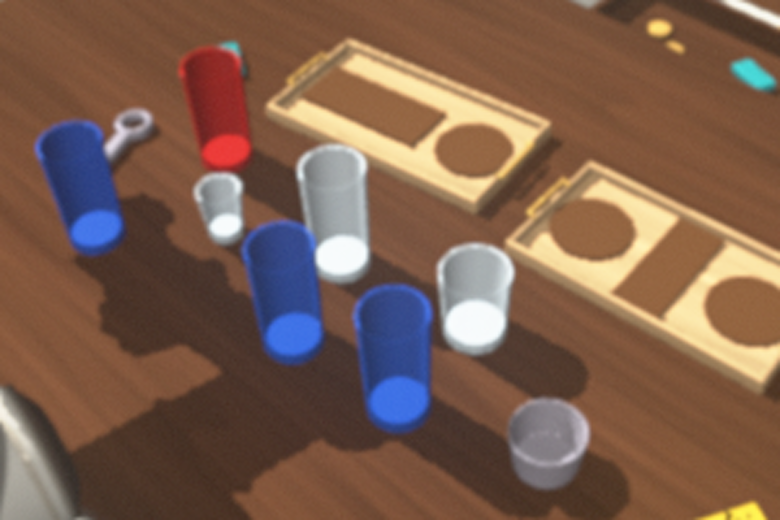

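```bash
cat > fit.py <<'E'
from seg import *
from scipy.optimize import minimize
def cup(x,y,z,h,rb,rt):
    t=np.linspace(0,2*np.pi,48,endpoint=False);c,s=np.cos(t),np.sin(t)
    return np.r_[np.c_[x+rb*c,y+rb*s,z+0*t],np.c_[x+rt*c,y+rt*s,z+h+0*t]]
def box(x,y,z,a,L,W,H):
    c,s=np.cos(a),np.sin(a)
    return np.array([[x+c*u-s*v,y+s*u+c*v,z+w] for u in(-L/2,L/2) for v in(-W/2,W/2) for w in (0,H)])
def sil(cam,P,up=8):
    uv=proj(cam,P);x0,y0=np.floor(uv.min(0)).astype(int)-12;x1,y1=np.ceil(uv.max(0)).astype(int)+12
    m=np.zeros(((y1-y0)*up,(x1-x0)*up),np.uint8)
    q=(uv-[x0,y0]+.5)*up-.5
    cv2.fillConvexPoly(m,cv2.convexHull((q*16).round().astype(np.int32)),255,shift=4)
    return cv2.resize(m,(x1-x0,y1-y0),interpolation=cv2.INTER_AREA)/255.,(x0,y0,x1,y1)
def cost(P,M,I):
    e=0
    for cam in M:
        m,(x0,y0,x1,y1)=sil(cam,P)
        x0c,y0c,x1c,y1c=max(x0,0),max(y0,0),min(x1,640),min(y1,400)
        m=m[y0c-y0:y1c-y0,x0c-x0:x1c-x0]
        o=M[cam][y0c:y1c,x0c:x1c].astype(float);w=1-I[cam][y0c:y1c,x0c:x1c] if cam in I else 1
        e+=(w*abs(m-o)).sum()/ m.sum()
    return e
def fit(gen,p0,M,I={},st=.006):
    p0=np.array(p0,float)
    sx=np.vstack([p0]+[p0+ (st if i!=3 else .1)*np.eye(len(p0))[i] for i in range(len(p0))])
    r=minimize(lambda p:cost(gen(p),M,I),p0,method='Nelder-Mead',options=dict(initial_simplex=sx,xatol=1e-4,fatol=1e-4))
    return r.x,r.fun
def pick(m,uv,rad=12):
    best=[c for c in comps(m)]
    best.sort(key=lambda c:np.hypot(*(c[2]-uv)));return best[0][0]
E
python3 - <<'E'
from fit import *
im={c:cv2.imread(f'pics/{c}0.png')[:,:,::-1] for c in ['top','side']}
mm={c:masks(c,im[c]) for c in im}
I={c:cv2.dilate(mm[c]['blue'].astype(np.uint8),np.ones((5,5))) for c in im}
G={'tall':((.436,.08),(280,213),(278,203),.125,.028,.031),'tumbler':((.465,-.071),(346,205),(332,235),.08,.029,.033),'bowl':((.397,-.214),(403,234),(361,290),.042,.028,.033),
'shot':((.388,.2),(232,237),(235,200),.06,.0225,.0225)}
for k,(xy,a,b,h,rb,rt) in G.items():
    M={'top':pick(mm['top']['grey'],a),'side':pick(mm['side']['grey'],b)}
    for s in (['top','side'],['top'],['side']):
        Ms={c:M[c] for c in s}
        if len(s)==2:
            p,f=fit(lambda p:cup(p[0],p[1],p[2],h,rb,rt),[*xy,0.],Ms,I)
        else: p,f=fit(lambda p:cup(p[0],p[1],0,h,rb,rt),[*xy],Ms,I)
        print(k,s,p.round(4),round(f,3))
for c in im:
    h=cv2.cvtColor(im[c],cv2.COLOR_RGB2HSV).astype(int)
    mm[c]['yel']=(h[...,0]>21)&(h[...,0]<36)&(h[...,1]>110)&(h[...,2]>100)
    mm[c]['wood']=(h[...,2]>150)&(h[...,0]<30)&(h[...,1]>60)
fl=lambda m:cv2.morphologyEx(m.astype(np.uint8),cv2.MORPH_CLOSE,np.ones((7,7)))>0
M={c:fl(pick(mm[c]['yel'],uv)) for c,uv in (('top',(457,230)),('side',(418,332)))}
print([m.sum() for m in M.values()])
for s in (['top','side'],['top'],['side']):
    p,f=fit(lambda p:box(p[0],p[1],p[2] if len(s)==2 else 0,p[3],.125,.042,.016),[.404,-.36,0,-.4],{c:M[c] for c in s});print('peg',s,p.round(4),round(f,3))
# opener minAreaRect, top view
m=pick(mm['top']['grey'],(160,237));u=np.argwhere(m)[:,::-1].astype(float)
P=onz('top',u,.009)[:,:2].astype(np.float32);print('opener',cv2.minAreaRect(P))
for k,uv in (('score',(245,140)),('host',(380,139))):
    m=pick(fl(mm['top']['wood']),uv);print(k,m.sum())
    P=onz('top',np.argwhere(m)[:,::-1].astype(float),.018)[:,:2].astype(np.float32);print(cv2.minAreaRect(P))
for c in im: cv2.imwrite(f'pics/w_{c}.png',mm[c]['wood'].astype(np.uint8)*255)
E
```

```text
tall ['top', 'side'] [0.4399 0.0816 0.0031] 0.19
tall ['top'] [0.4402 0.0824] 0.112
tall ['side'] [0.4408 0.0824] 0.089
tumbler ['top', 'side'] [ 0.4599 -0.0744  0.0061] 0.248
tumbler ['top'] [ 0.4628 -0.073 ] 0.149
tumbler ['side'] [ 0.4607 -0.0736] 0.117
bowl ['top', 'side'] [ 0.393  -0.2135  0.0039] 0.178
bowl ['top'] [ 0.3941 -0.2138] 0.111
bowl ['side'] [ 0.3943 -0.2122] 0.078
shot ['top', 'side'] [0.3909 0.2009 0.0022] 0.213
shot ['top'] [0.3909 0.2015] 0.113
shot ['side'] [0.3923 0.2031] 0.1
[np.int64(930), np.int64(1321)]
peg ['top', 'side'] [ 0.403  -0.3565  0.0019 -0.4898] 0.105
peg ['top'] [ 0.403  -0.357   0.0068 -0.4918] 0.045
peg ['side'] [ 0.4045 -0.3566  0.0075 -0.4922] 0.055
opener ((0.38954460620880127, 0.3927918076515198), (0.11703024059534073, 0.04305047541856766), 14.42564868927002)
score 4370
((0.6309977769851685, 0.17851610481739044), (0.15380054712295532, 0.2937949001789093), 7.986139297485352)
host 4055
((0.6379155516624451, -0.16440936923027039), (0.1538301557302475, 0.293901652097702), 4.1573662757873535)
```

View pics/w_top.png

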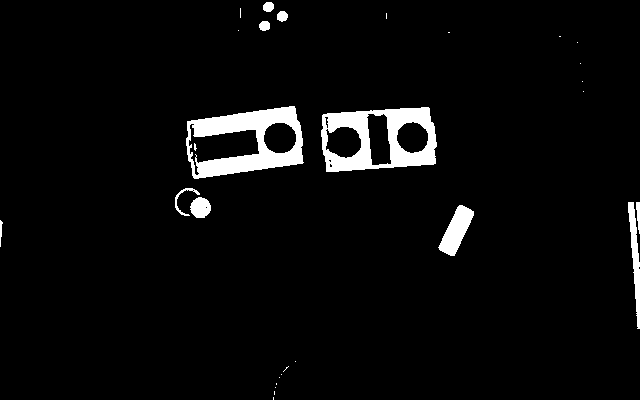

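View pics/w_side.png

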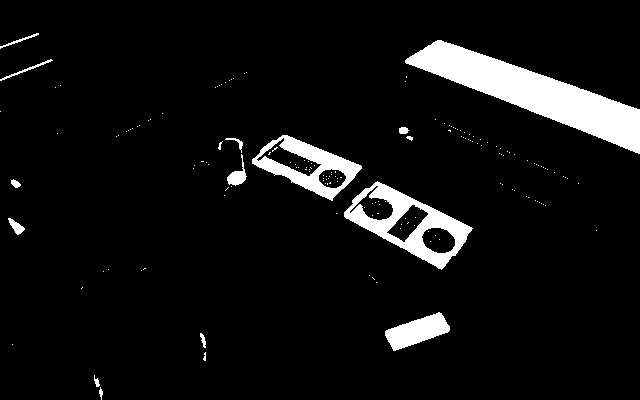

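```bash
python3 - <<'E'
from fit import *
im={c:cv2.imread(f'pics/{c}0.png')[:,:,::-1] for c in ['top','side']}
seeds={'sR':((281,138),(333,178)),'sL':((228,146),(295,161)),'hL':((345,142),(377,208)),'hM':((379,139),(408,222)),'hR':((413,138),(438,241))}
R={}
for k,(a,b) in seeds.items():
    cs={}
    for c,uv in (('top',a),('side',b)):
        h=cv2.cvtColor(im[c],cv2.COLOR_RGB2HSV);g=h[...,2].astype(np.uint8)
        g=cv2.GaussianBlur(cv2.resize(g,None,fx=4,fy=4,interpolation=cv2.INTER_CUBIC),(0,0),2.5)
        # local Otsu-like threshold: midway of pad & wood
        x,y=uv; v0=g[y*4-8:y*4+8,x*4-8:x*4+8].mean()
        m=g<(v0+ 215.)/2
        m=cv2.morphologyEx(m.astype(np.uint8),cv2.MORPH_OPEN,cv2.getStructuringElement(cv2.MORPH_ELLIPSE,(21,21)))
        n,l=cv2.connectedComponents(m);mk=l==l[y*4,x*4]
        u=(np.argwhere(mk)[:,::-1]+.5)/4-.5
        P=onz(c,u,.010)[:,:2];bb=cv2.minAreaRect(P.astype(np.float32))
        cs[c]=onz(c,[u.mean(0)],.01)[0]; cs[c]=P.mean(0); cs[c+'uv']=proj(c,[[*P.mean(0),.01]])[0]
        print(k,c,P.mean(0).round(4),'rect',np.round(bb[0],4),np.round(bb[1],4),round(bb[2],1))
    p,e=tri(cs['topuv'],cs['sideuv']);R[k]=p;print('   tri',p.round(4),round(e,4))
E
```

```text
sR top [0.6431 0.0888] rect [0.6431 0.0891] [0.083  0.0826] 46.2
sR side [0.6417 0.0888] rect [0.642  0.0908] [0.0837 0.0791] 12.5
   tri [0.6429 0.0892 0.0091] 0.001
sL top [0.6231 0.2331] rect [0.6274 0.2325] [0.0794 0.1763] 9.7
sL side [0.6225 0.2349] rect [0.6241 0.2368] [0.0862 0.1866] 4.8
   tri [0.6221 0.2333 0.0112] 0.0016
hL top [ 0.6312 -0.074 ] rect [ 0.632  -0.0746] [0.092  0.0819] 82.8
hL side [ 0.6313 -0.0705] rect [ 0.6318 -0.07  ] [0.1033 0.0829] 85.1
   tri [ 0.6294 -0.073   0.0134] 0.0022
hM top [ 0.6388 -0.1653] rect [ 0.6397 -0.1656] [0.1361 0.0528] 4.0
hM side [ 0.6431 -0.1664] rect [ 0.6452 -0.1664] [0.1329 0.0536] 4.6
   tri [ 0.6397 -0.1663  0.0119] 0.0037
hR top [ 0.6438 -0.2525] rect [ 0.6441 -0.2523] [0.0813 0.0812] 44.1
hR side [ 0.6433 -0.2541] rect [ 0.6439 -0.2536] [0.0831 0.0817] 41.9
   tri [ 0.6447 -0.2533  0.008 ] 0.0007
```

```bash
python3 - <<'E'
from fit import *
im={c:cv2.imread(f'pics/{c}0.png')[:,:,::-1] for c in ['top','side']}
mm={c:masks(c,im[c]) for c in im}
def red(i):
    h=cv2.cvtColor(i,cv2.COLOR_RGB2HSV).astype(int);return ((h[...,0]<5)|(h[...,0]>174))&(h[...,1]>190)
for k,mk,xy,a,b in (('red',red,(.46,.28),(192,204),(233,162)),('b1',None,(.3475,.039),(298,257),(260,233)),('b2',None,(.35,-.08),(352,251),(301,257)),('b3',None,(.299,.294),(188,276),(181,192))):
    M={c:pick(mk(im[c]) if mk else mm[c]['blue'],uv) for c,uv in (('top',a),('side',b))}
    p,f=fit(lambda p:cup(p[0],p[1],0,.125,.028,.031),[*xy],M);print(k,p.round(4),round(f,3))
m=pick(mm['top']['grey'],(160,237));m2=m.copy()
P=onz('top',np.argwhere(m)[:,::-1].astype(float),.006)[:,:2]
# fit opener: handle+ring model by axis through params
def gen(p):
    x,y,a=p;d=np.array([np.cos(a),np.sin(a)]);n=np.array([-d[1],d[0]])
    u=(P-[x,y])@d;v=(P-[x,y])@n
    return u,v
# raster model IoU
gx,gy=np.meshgrid(np.arange(130,190),np.arange(205,270))
uvs=np.c_[gx.ravel(),gy.ravel()].astype(float)
sub=np.concatenate([uvs+[i,j] for i in(-.25,.25) for j in(-.25,.25)])
W=onz('top',sub,.009)[:,:2];obs=m[gy,gx].ravel()
def c(p):
    x,y,a=p;d=np.array([np.cos(a),np.sin(a)]);n=np.array([-d[1],d[0]])
    u=(W-[x,y])@d;v=(W-[x,y])@n;r=np.hypot(u-.038,v)
    i=((u>-.058)&(u<.02)&(abs(v)<.008))|((r<.020)&(r>.011))
    return abs(i.reshape(4,-1).mean(0)-obs).sum()
best=min((minimize(c,[.3895+i,.3928+j,a],method='Nelder-Mead',options=dict(initial_simplex=np.array([[.3895+i,.3928+j,a],[.3945+i,.3928+j,a],[.3895+i,.3978+j,a],[.3895+i,.3928+j,a+.1]]))) for a in(.25,.35,.45) for i in(0,-.01) for j in (0,-.01)),key=lambda r:r.fun)
print('opener',best.x.round(4),np.degrees(best.x[2]),best.fun,obs.sum())
E
```

```text
red [0.4647 0.2873] 0.876
b1 [0.3396 0.0416] 0.159
b2 [ 0.3513 -0.0815] 0.139
b3 [0.2991 0.2941] 0.139
opener [0.3912 0.3878 0.3905] 22.373794288653787 89.5 420
```

```bash
python3 - <<'E'
from fit import *
im={c:cv2.imread(f'pics/{c}0.png')[:,:,::-1] for c in ['top','side']}
for c in im:
    i=im[c].astype(int); m=(i[...,0]>90)&(i[...,0]>2.6*i[...,1])&(i[...,1]<60)
    im[c]=m; print([(s[1].tolist(),s[2].round(0)) for s in comps(m)])
    im[c]=cv2.morphologyEx(m.astype(np.uint8),cv2.MORPH_CLOSE,np.ones((9,9)))>0
M={'top':pick(im['top'],(192,204)),'side':pick(im['side'],(233,162))}
for s in (['top','side'],['top'],['side']):
    p,f=fit(lambda p:cup(p[0],p[1],0,.125,.028,.031),[.46,.28],{c:M[c] for c in s});print('red',s,p.round(4),round(f,3))
red=fit(lambda p:cup(p[0],p[1],0,.125,.028,.031),[.46,.28],M)[0];b3=np.array([.2991,.2941])
def gap(c,q,ang):
    a=np.radians(ang);j=np.array([np.cos(a),np.sin(a)]);x=np.array([j[1],-j[0]])
    v=q-c;d=np.maximum([abs(v@x)-.0375,abs(v@j)-.095],0);return np.hypot(*d)-.031
o=np.array([.3912,.3878]);d=np.array([np.cos(.3905),np.sin(.3905)])
for u in (0,-.015,-.025,-.035,-.045):
    print(u,[(sk,round(gap(o+u*d,red,112.4-sk)*1e3),round(gap(o+u*d,b3,112.4-sk)*1e3)) for sk in (-60,-45,-30,-15,0,8,15,22,30,45,60)])
E
```

```text
[([174, 188, 38, 32, 742], array([194., 203.]))]
[([220, 139, 27, 47, 844], array([233., 160.]))]
red ['top', 'side'] [0.4653 0.2883] 0.165
red ['top'] [0.4651 0.2883] 0.043
red ['side'] [0.4659 0.29  ] 0.12
0 [(-60, 20, 37), (-45, -3, 53), (-30, -7, 62), (-15, -2, 62), (0, -6, 52), (8, -9, 44), (15, -4, 35), (22, 5, 24), (30, 18, 12), (45, 38, -2), (60, 51, 4)]
-0.015 [(-60, 13, 29), (-45, -4, 43), (-30, 1, 49), (-15, 2, 47), (0, -5, 37), (8, -1, 29), (15, 8, 20), (22, 19, 10), (30, 31, -2), (45, 49, -15), (60, 58, -9)]
-0.025 [(-60, 10, 24), (-45, -1, 36), (-30, 6, 40), (-15, 4, 37), (0, 0, 27), (8, 7, 19), (15, 17, 11), (22, 28, 1), (30, 40, -11), (45, 56, -22), (60, 63, -17)]
-0.035 [(-60, 9, 19), (-45, 5, 29), (-30, 11, 32), (-15, 7, 28), (0, 7, 17), (8, 16, 9), (15, 26, 1), (22, 37, -8), (30, 48, -20), (45, 63, -29), (60, 68, -26)]
-0.045 [(-60, 11, 14), (-45, 12, 22), (-30, 16, 23), (-15, 10, 18), (0, 15, 7), (8, 25, -1), (15, 36, -9), (22, 47, -17), (30, 57, -29), (45, 70, -31), (60, 73, -31)]
```

```bash
cat >> h.py <<'E'
def go(x,y,z,ang):
    s=sense();R=np.array(s['ee_rot']);p=np.array(s['tcp_pos'])
    cur=np.degrees(np.arctan2(R[1,0],R[0,0]))
    sp=-((ang-cur+180)%360-180)
    d=R.T@(np.array([x,y,z])-p)*100
    print('pos',p.round(4),'xang',round(cur,2),'w',round(s['gripper_width']*87,1),'t',round(s['time_s'],1),'F',np.round(s['wrist_force'],1),'j6',round(s['joints'][5],1))
    print('delta_cm',d.round(2),'spin',round(sp,1),'rows',max(np.ceil(np.linalg.norm(d)/5),np.ceil(abs(sp)/8.59)))
E
python3 -c "
from h import *
go(.3681,.3783,.12,10.4)"
```

```text
pos [0.2706 0.5634 0.2226] xang -25.66 w 87.1 t 1.0 F [-0.   0.8 -0.7] j6 -14.8
delta_cm [16.8  12.46 10.26] spin -36.1 rows 5.0
```

```bash
python3 -m inch '[{"fingers":4,"delta_pos":[4,3,1],"spin":-8},{"fingers":4,"delta_pos":[8,6,2],"spin":-16},{"fingers":4,"delta_pos":[12,9,3],"spin":-24},{"fingers":4,"delta_pos":[15,11.5,4],"spin":-32},{"fingers":4,"delta_pos":[16.8,12.5,5],"spin":-36.1},{"fingers":4,"delta_pos":[16.8,12.5,5],"spin":-36.1},{"fingers":4,"delta_pos":[16.8,12.5,5],"spin":-36.1},{"fingers":4,"delta_pos":[16.8,12.5,5],"spin":-36.1}]'; python3 -c "
from h import *
go(.3681,.3783,.08,10.4);save('top','top1.png');save('side','side1.png')"
```

```text
time_s: 1.8
tcp_pos: [0.3679, 0.3792, 0.1732]
ee_rot: [[0.983, 0.182, 0.001], [0.182, -0.983, 0.001], [0.001, -0.001, -1.0]]
wrist_force: [0.1, 0.1, 0.4]
gripper_width: 0.469
pos [0.3679 0.3792 0.1732] xang 10.46 w 40.8 t 1.8 F [0.1 0.1 0.4] j6 37.0
delta_cm [-0.01  0.1   9.32] spin 0.1 rows 2.0
```

View pics/side1.png

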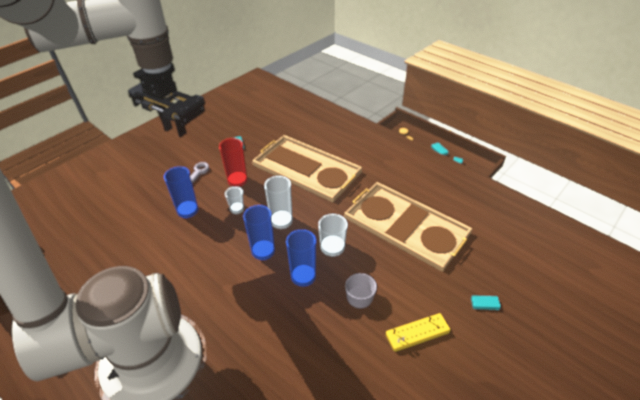

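```bash
python3 -c "
from h import *
p=np.array(sense()['tcp_pos']);print(proj('side',[p]),proj('top',[p]),proj('side',[p-[0,0,.16]]))"
```

```text
[[175.52986728 132.38012031]] [[138.23127475 243.69349574]] [[188.98910402 179.44525132]]
```

View pics/top1.png

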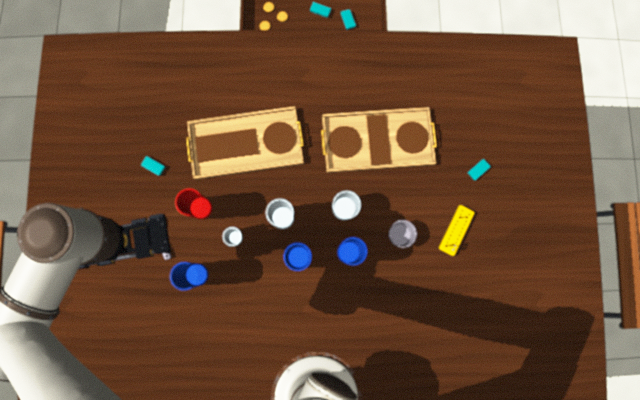

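```bash
python3 -m inch '[{"fingers":4,"delta_pos":[0,0.1,3],"spin":0},{"fingers":4,"delta_pos":[0,0.1,6],"spin":0},{"fingers":4,"delta_pos":[0,0.1,9.3],"spin":0},{"fingers":4,"delta_pos":[0,0.1,9.3],"spin":0}]'; python3 -c "
from h import *
go(.3681,.3783,.004,10.4);save('top','top2.png');save('side','side2.png')
a=cv2.imread('pics/side2.png');cv2.imwrite('pics/s2.png',cv2.resize(a[60:240,90:310],None,fx=3,fy=3,interpolation=cv2.INTER_CUBIC))"
```

```text
time_s: 2.3
tcp_pos: [0.3659, 0.3749, 0.0758]
ee_rot: [[0.983, 0.181, -0.005], [0.181, -0.983, -0.008], [-0.006, 0.007, -1.0]]
wrist_force: [-0.4, 0.1, -0.9]
gripper_width: 0.456
pos [0.3659 0.3749 0.0758] xang 10.44 w 39.7 t 2.3 F [-0.4  0.1 -0.9] j6 37.1
delta_cm [ 0.32 -0.34  7.18] spin 0.0 rows 2.0
```

View pics/s2.png

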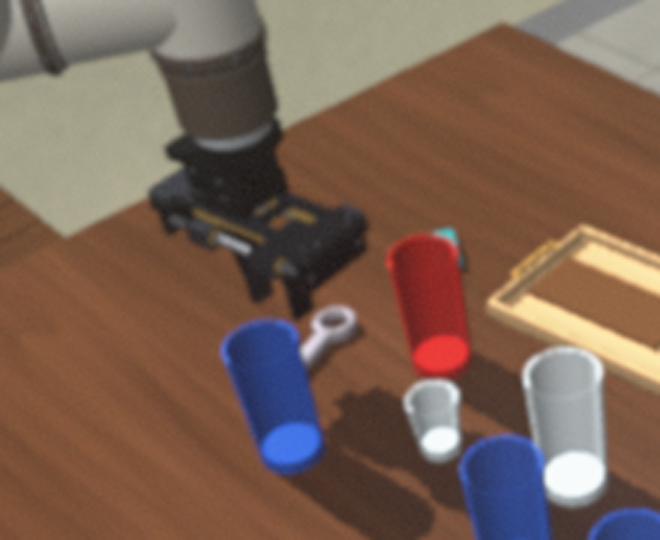

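```bash
python3 -m inch '[{"fingers":4,"delta_pos":[0,0,0],"spin":0},{"fingers":4,"delta_pos":[0,0,0],"spin":0},{"fingers":4,"delta_pos":[0,0,0],"spin":0}]'; python3 -c "
from h import *
go(.3681,.3783,.004,10.4)"
```

```text
time_s: 2.7
tcp_pos: [0.3685, 0.3778, 0.0809]
ee_rot: [[0.983, 0.181, 0.001], [0.181, -0.983, 0.002], [0.002, -0.002, -1.0]]
wrist_force: [0.6, 0.7, -0.2]
gripper_width: 0.458
pos [0.3685 0.3778 0.0809] xang 10.45 w 39.9 t 2.7 F [ 0.6  0.7 -0.2] j6 37.1
delta_cm [-0.04 -0.04  7.69] spin 0.1 rows 2.0
```

```bash
python3 -m inch '[{"fingers":4,"delta_pos":[0,0,1.5],"spin":0},{"fingers":4,"delta_pos":[0,0,3],"spin":0},{"fingers":4,"delta_pos":[0,0,4.5],"spin":0},{"fingers":4,"delta_pos":[0,0,6],"spin":0},{"fingers":4,"delta_pos":[0,0,7],"spin":0},{"fingers":4,"delta_pos":[0,0,7.4],"spin":0},{"fingers":4,"delta_pos":[0,0,7.5],"spin":0},{"fingers":4,"delta_pos":[0,0,7.5],"spin":0},{"fingers":4,"delta_pos":[0,0,7.5],"spin":0},{"fingers":4,"delta_pos":[0,0,7.5],"spin":0}]'; python3 -c "
from h import *
go(.3681,.3783,.004,10.4);save('top','top3.png');save('side','side3.png')
a=cv2.imread('pics/side3.png');cv2.imwrite('pics/s3.png',cv2.resize(a[60:240,90:310],None,fx=3,fy=3,interpolation=cv2.INTER_CUBIC))"
```

```text
time_s: 3.7
tcp_pos: [0.3683, 0.3773, 0.0051]
ee_rot: [[0.983, 0.181, 0.001], [0.181, -0.983, 0.001], [0.001, -0.001, -1.0]]
wrist_force: [-0.4, -0.2, 0.4]
gripper_width: 0.463
pos [0.3683 0.3773 0.0051] xang 10.45 w 40.3 t 3.7 F [-0.4 -0.2  0.4] j6 37.1
delta_cm [-0.   -0.1   0.11] spin 0.0 rows 1.0
```

View pics/s3.png

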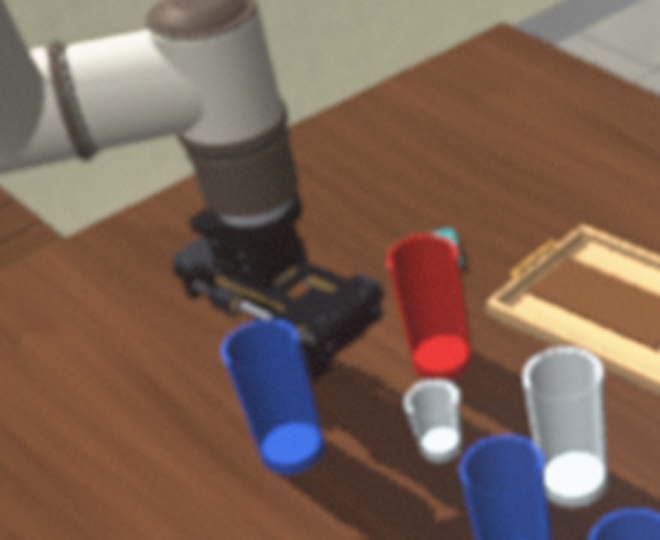

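Clear of both glasses. Close.

```bash
python3 -m inch '[{"fingers":1,"delta_pos":[0,-0.05,0.1],"spin":0},{"fingers":0,"delta_pos":[0,-0.05,0.1],"spin":0},{"fingers":0,"delta_pos":[0,-0.05,0.1],"spin":0},{"fingers":0,"delta_pos":[0,-0.05,0.1],"spin":0},{"fingers":0,"delta_pos":[0,-0.05,0.1],"spin":0},{"fingers":0,"delta_pos":[0,-0.05,0.1],"spin":0},{"fingers":0,"delta_pos":[0,-0.05,0.1],"spin":0},{"fingers":0,"delta_pos":[0,-0.05,0.1],"spin":0}]'; python3 -c "
from h import *
go(.3681,.3783,.2,10.4)"
```

```text
time_s: 4.6
tcp_pos: [0.368, 0.3775, 0.0035]
ee_rot: [[0.983, 0.181, 0.0], [0.181, -0.983, 0.0], [0.0, -0.0, -1.0]]
wrist_force: [-0.3, 0.0, -0.1]
gripper_width: 0.175
pos [0.368  0.3775 0.0035] xang 10.44 w 15.2 t 4.6 F [-0.3  0.  -0.1] j6 37.1
delta_cm [  0.02  -0.08 -19.65] spin 0.0 rows 4.0
```

```bash
python3 -m inch '[{"fingers":0,"delta_pos":[0,0,-1],"spin":0},{"fingers":0,"delta_pos":[0,0,-3],"spin":0},{"fingers":0,"delta_pos":[0,0,-6],"spin":0},{"fingers":0,"delta_pos":[0,0,-9],"spin":0},{"fingers":0,"delta_pos":[0,0,-12],"spin":0},{"fingers":0,"delta_pos":[0,0,-15],"spin":0},{"fingers":0,"delta_pos":[0,0,-17],"spin":0},{"fingers":0,"delta_pos":[0,0,-17],"spin":0},{"fingers":0,"delta_pos":[0,0,-17],"spin":0}]'; python3 -c "
from h import *
y=np.radians(4.15);C=np.array([.638,-.1655]);X=np.array([np.cos(y),np.sin(y)])
g=C-.025*X;print(g)
go(g[0],g[1],.17,4.15);save('top','top4.png');save('side','side4.png')
a=cv2.imread('pics/side4.png');cv2.imwrite('pics/s4.png',cv2.resize(a[30:240,90:310],None,fx=3,fy=3,interpolation=cv2.INTER_CUBIC))"
```

```text
time_s: 5.5
tcp_pos: [0.3675, 0.377, 0.1736]
ee_rot: [[0.984, 0.181, -0.001], [0.181, -0.984, 0.0], [-0.001, -0.0, -1.0]]
wrist_force: [-0.4, -0.5, -1.7]
gripper_width: 0.178
[ 0.61306555 -0.1673092 ]
pos [0.3675 0.377  0.1736] xang 10.42 w 15.5 t 5.5 F [-0.4 -0.5 -1.7] j6 37.1
delta_cm [14.31 57.97  0.32] spin 6.3 rows 12.0
```

View pics/s4.png

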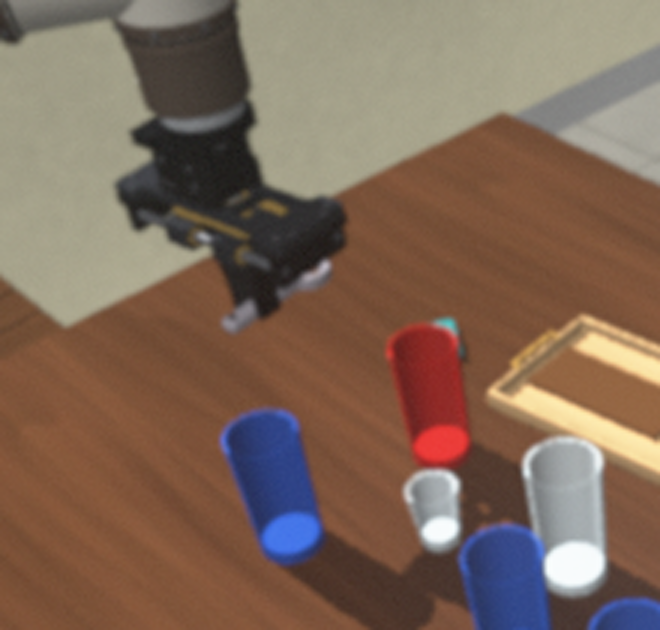

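```bash
python3 -m inch '[{"fingers":0,"delta_pos":[0.5,2,-1],"spin":0},{"fingers":0,"delta_pos":[1.2,5,-2],"spin":1},{"fingers":0,"delta_pos":[2.2,9,-2],"spin":2},{"fingers":0,"delta_pos":[3.2,13,-2],"spin":3},{"fingers":0,"delta_pos":[4.2,17,-2],"spin":4},{"fingers":0,"delta_pos":[5.2,21,-2],"spin":5},{"fingers":0,"delta_pos":[6.2,25,-2],"spin":6},{"fingers":0,"delta_pos":[7.2,29,-2],"spin":6.3},{"fingers":0,"delta_pos":[8.2,33,-2],"spin":6.3},{"fingers":0,"delta_pos":[9.2,37,-2],"spin":6.3},{"fingers":0,"delta_pos":[10.2,41,-2],"spin":6.3},{"fingers":0,"delta_pos":[11.2,45,-2],"spin":6.3},{"fingers":0,"delta_pos":[12.2,49,-2],"spin":6.3},{"fingers":0,"delta_pos":[13.2,53,-2],"spin":6.3},{"fingers":0,"delta_pos":[14,56,-2],"spin":6.3},{"fingers":0,"delta_pos":[14.3,57.5,-1],"spin":6.3},{"fingers":0,"delta_pos":[14.3,58,0],"spin":6.3},{"fingers":0,"delta_pos":[14.3,58,0],"spin":6.3},{"fingers":0,"delta_pos":[14.3,58,0],"spin":6.3},{"fingers":0,"delta_pos":[14.3,58,0],"spin":6.3}]'; python3 -c "
from h import *
go(.6131,-.1673,.0165,4.15);save('top','top5.png');save('side','side5.png')
a=cv2.imread('pics/side5.png');cv2.imwrite('pics/s5.png',cv2.resize(a[80:290,290:510],None,fx=3,fy=3,interpolation=cv2.INTER_CUBIC))"
```

```text
time_s: 7.6
tcp_pos: [0.6137, -0.1658, 0.174]
ee_rot: [[0.997, 0.074, 0.0], [0.074, -0.997, -0.0], [0.0, 0.0, -1.0]]
wrist_force: [0.6, 0.6, -2.7]
gripper_width: 0.177
pos [ 0.6137 -0.1658  0.174 ] xang 4.25 w 15.4 t 7.6 F [ 0.6  0.6 -2.7] j6 94.8
delta_cm [-0.08  0.14 15.75] spin 0.1 rows 4.0
```

View pics/s5.png

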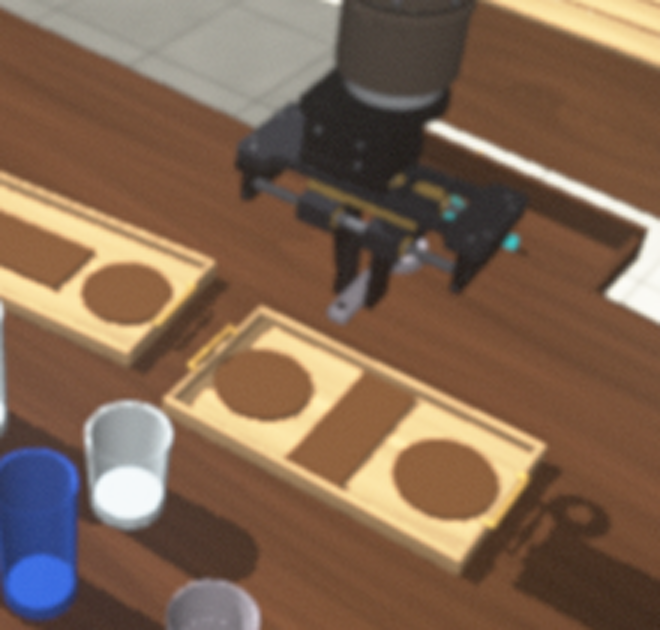

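View pics/top5.png

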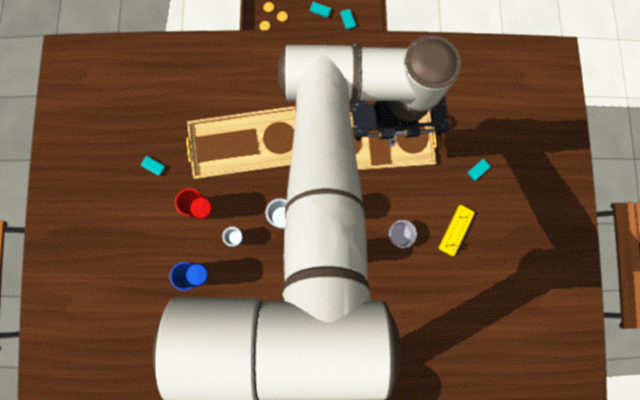

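```bash
python3 -m inch '[{"fingers":0,"delta_pos":[0,0.1,2],"spin":0.1},{"fingers":0,"delta_pos":[0,0.1,5],"spin":0.1},{"fingers":0,"delta_pos":[0,0.1,8],"spin":0.1},{"fingers":0,"delta_pos":[0,0.1,10.5],"spin":0.1},{"fingers":0,"delta_pos":[0,0.1,12.5],"spin":0.1},{"fingers":0,"delta_pos":[0,0.1,14],"spin":0.1},{"fingers":0,"delta_pos":[0,0.1,14.8],"spin":0.1},{"fingers":0,"delta_pos":[0,0.1,15.2],"spin":0.1},{"fingers":0,"delta_pos":[0,0.1,15.2],"spin":0.1},{"fingers":0,"delta_pos":[0,0.1,15.2],"spin":0.1},{"fingers":0,"delta_pos":[0,0.1,15.2],"spin":0.1}]'; python3 -c "
from h import *
go(.6131,-.1673,.0135,4.15)"
```

```text
time_s: 8.8
tcp_pos: [0.6145, -0.168, 0.0226]
ee_rot: [[0.997, 0.071, 0.002], [0.071, -0.997, -0.0], [0.002, 0.0, -1.0]]
wrist_force: [0.3, -0.1, -1.8]
gripper_width: 0.176
pos [ 0.6145 -0.168   0.0226] xang 4.05 w 15.3 t 8.8 F [ 0.3 -0.1 -1.8] j6 94.8
delta_cm [-0.14 -0.08  0.91] spin -0.1 rows 1.0
```

```bash
python3 -m inch '[{"fingers":0,"delta_pos":[-0.1,-0.05,0.3],"spin":0},{"fingers":0,"delta_pos":[-0.1,-0.05,0.6],"spin":0},{"fingers":0,"delta_pos":[-0.1,-0.05,0.8],"spin":0},{"fingers":0,"delta_pos":[-0.1,-0.05,0.8],"spin":0},{"fingers":0,"delta_pos":[-0.1,-0.05,0.8],"spin":0}]'; python3 -c "
from h import *
go(.6131,-.1673,.0135,4.15)"
```

```text
time_s: 9.3
tcp_pos: [0.6128, -0.1676, 0.0136]
ee_rot: [[0.998, 0.071, -0.0], [0.071, -0.998, -0.0], [-0.0, 0.0, -1.0]]
wrist_force: [-0.8, -0.0, 0.7]
gripper_width: 0.178
pos [ 0.6128 -0.1676  0.0136] xang 4.04 w 15.5 t 9.3 F [-0.8 -0.   0.7] j6 94.8
delta_cm [ 0.03 -0.02  0.01] spin -0.1 rows 1.0
```

```bash
python3 -m inch '[{"fingers":3.5,"delta_pos":[0,0,0],"spin":0},{"fingers":3.5,"delta_pos":[0,0,0],"spin":0},{"fingers":3.5,"delta_pos":[0,0,0],"spin":0},{"fingers":3.5,"delta_pos":[0,0,-1],"spin":0},{"fingers":3.5,"delta_pos":[0,0,-4],"spin":0},{"fingers":5,"delta_pos":[0,0,-8],"spin":0},{"fingers":6,"delta_pos":[0,0,-11],"spin":0},{"fingers":6.5,"delta_pos":[0,0,-13],"spin":0},{"fingers":6.5,"delta_pos":[0,0,-13],"spin":0}]'; python3 -c "
from h import *
go(.4035,-.3567,.12,-28.1)"
```

```text
time_s: 10.2
tcp_pos: [0.6152, -0.168, 0.1486]
ee_rot: [[0.997, 0.071, 0.009], [0.071, -0.997, -0.001], [0.009, 0.002, -1.0]]
wrist_force: [-0.2, 0.7, 0.0]
gripper_width: 0.675
pos [ 0.6152 -0.168   0.1486] xang 4.08 w 58.7 t 10.2 F [-0.2  0.7  0. ] j6 94.8
delta_cm [-22.48  17.32   2.69] spin 32.2 rows 6.0
```

```bash
python3 -m inch '[{"fingers":6.5,"delta_pos":[-2,1.5,0],"spin":3},{"fingers":6.5,"delta_pos":[-5.5,4,0],"spin":9},{"fingers":6.5,"delta_pos":[-9,7,0],"spin":15},{"fingers":6.5,"delta_pos":[-12.5,9.7,0],"spin":21},{"fingers":6.5,"delta_pos":[-16,12.5,0],"spin":27},{"fingers":6.5,"delta_pos":[-19.5,15,0],"spin":31},{"fingers":6.5,"delta_pos":[-21.8,16.8,1],"spin":32.2},{"fingers":6.5,"delta_pos":[-22.5,17.3,2.5],"spin":32.2},{"fingers":6.5,"delta_pos":[-22.5,17.3,2.5],"spin":32.2},{"fingers":6.5,"delta_pos":[-22.5,17.3,2.5],"spin":32.2},{"fingers":6.5,"delta_pos":[-22.5,17.3,2.5],"spin":32.2}]'; python3 -c "
from h import *
go(.4035,-.3567,.006,-28.1);save('top','top6.png');save('side','side6.png')"
```

```text
time_s: 11.3
tcp_pos: [0.4015, -0.3558, 0.1191]
ee_rot: [[0.882, -0.471, 0.001], [-0.471, -0.882, -0.001], [0.001, 0.0, -1.0]]
wrist_force: [-0.6, -0.2, -0.3]
gripper_width: 0.741
pos [ 0.4015 -0.3558  0.1191] xang -28.09 w 64.5 t 11.3 F [-0.6 -0.2 -0.3] j6 86.1
delta_cm [ 0.2  -0.02 11.31] spin 0.0 rows 3.0
```

View pics/top6.png

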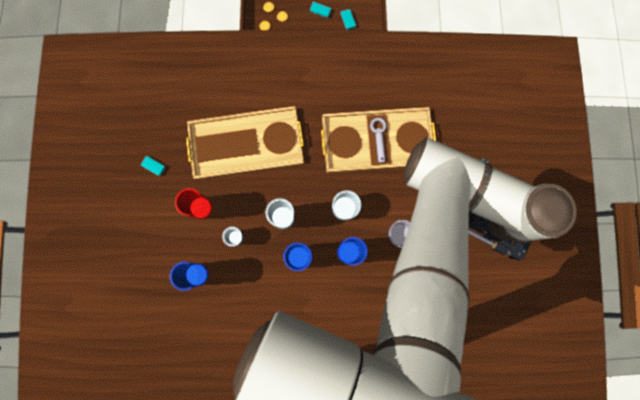

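View pics/side6.png

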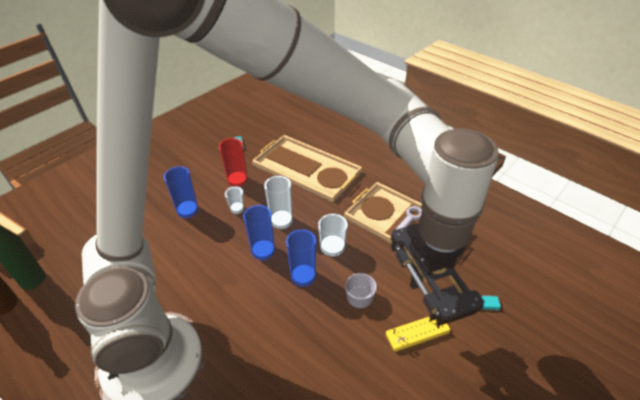

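```bash
python3 -m inch '[{"fingers":6.5,"delta_pos":[0.2,0,2],"spin":0},{"fingers":6.5,"delta_pos":[0.2,0,4.5],"spin":0},{"fingers":6.5,"delta_pos":[0.2,0,7],"spin":0},{"fingers":6.5,"delta_pos":[0.2,0,9],"spin":0},{"fingers":6.5,"delta_pos":[0.2,0,10.5],"spin":0},{"fingers":6.5,"delta_pos":[0.2,0,11],"spin":0},{"fingers":6.5,"delta_pos":[0.2,0,11.3],"spin":0},{"fingers":6.5,"delta_pos":[0.2,0,11.3],"spin":0},{"fingers":6.5,"delta_pos":[0.2,0,11.3],"spin":0},{"fingers":0,"delta_pos":[0.2,0,11.3],"spin":0},{"fingers":0,"delta_pos":[0.2,0,11.3],"spin":0},{"fingers":0,"delta_pos":[0.2,0,11.3],"spin":0},{"fingers":0,"delta_pos":[0.2,0,11.3],"spin":0},{"fingers":0,"delta_pos":[0.2,0,11.3],"spin":0},{"fingers":0,"delta_pos":[0.2,0,11.3],"spin":0}]'; python3 -c "
from h import *
go(.4035,-.3567,.2,-28.1)"
```

```text
time_s: 12.9
tcp_pos: [0.4024, -0.357, 0.0057]
ee_rot: [[0.882, -0.472, 0.0], [-0.472, -0.882, -0.0], [0.0, 0.0, -1.0]]
wrist_force: [-0.9, -0.2, 1.3]
gripper_width: 0.477
pos [ 0.4024 -0.357   0.0057] xang -28.15 w 41.5 t 12.9 F [-0.9 -0.2  1.3] j6 86.1
delta_cm [  0.09  -0.08 -19.43] spin -0.1 rows 4.0
```

```bash
python3 -m inch '[{"fingers":0,"delta_pos":[0,0,-1],"spin":0},{"fingers":0,"delta_pos":[0,0,-3.5],"spin":0},{"fingers":0,"delta_pos":[0,0,-7],"spin":0},{"fingers":0,"delta_pos":[0,0,-10.5],"spin":0},{"fingers":0,"delta_pos":[0,0,-14],"spin":0},{"fingers":0,"delta_pos":[0,0,-16.5],"spin":0},{"fingers":0,"delta_pos":[0,0,-17.5],"spin":0},{"fingers":0,"delta_pos":[0,0,-17.5],"spin":0},{"fingers":0,"delta_pos":[0,0,-17.5],"spin":0}]'; python3 -c "
from h import *
go(.6238,.2237,.18,-82)
R=np.array(sense()['ee_rot']);print()"
```

```text
time_s: 13.8
tcp_pos: [0.4015, -0.3563, 0.1792]
ee_rot: [[0.881, -0.472, -0.002], [-0.472, -0.881, 0.002], [-0.003, -0.001, -1.0]]
wrist_force: [-0.3, -0.4, -2.2]
gripper_width: 0.479
pos [ 0.4015 -0.3563  0.1792] xang -28.18 w 41.7 t 13.8 F [-0.3 -0.4 -2.2] j6 86.1
delta_cm [-7.800e+00 -6.163e+01 -2.000e-02] spin 53.8 rows 13.0
```

```bash
python3 -m inch '[{"fingers":0,"delta_pos":[-0.2,-1.5,0],"spin":2},{"fingers":0,"delta_pos":[-0.6,-5,0],"spin":6},{"fingers":0,"delta_pos":[-1.1,-9,0],"spin":10},{"fingers":0,"delta_pos":[-1.6,-13,0],"spin":14},{"fingers":0,"delta_pos":[-2.1,-17,0],"spin":18},{"fingers":0,"delta_pos":[-2.7,-21,0],"spin":22},{"fingers":0,"delta_pos":[-3.2,-25,0],"spin":26},{"fingers":0,"delta_pos":[-3.7,-29,0],"spin":30},{"fingers":0,"delta_pos":[-4.2,-33,0],"spin":34},{"fingers":0,"delta_pos":[-4.7,-37,0],"spin":38},{"fingers":0,"delta_pos":[-5.2,-41,0],"spin":42},{"fingers":0,"delta_pos":[-5.7,-45,0],"spin":46},{"fingers":0,"delta_pos":[-6.2,-49,0],"spin":50},{"fingers":0,"delta_pos":[-6.7,-53,0],"spin":53},{"fingers":0,"delta_pos":[-7.2,-57,0],"spin":53.8},{"fingers":0,"delta_pos":[-7.6,-60,0],"spin":53.8},{"fingers":0,"delta_pos":[-7.8,-61.6,0],"spin":53.8},{"fingers":0,"delta_pos":[-7.8,-61.6,0],"spin":53.8},{"fingers":0,"delta_pos":[-7.8,-61.6,0],"spin":53.8},{"fingers":0,"delta_pos":[-7.8,-61.6,0],"spin":53.8}]'; python3 -c "
from h import *
go(.6238,.2237,.0155,-82);save('top','top7.png');save('side','side7.png')"
```

```text
time_s: 15.8
tcp_pos: [0.6237, 0.2216, 0.1801]
ee_rot: [[0.139, -0.99, -0.001], [-0.99, -0.139, -0.001], [0.001, 0.002, -1.0]]
wrist_force: [0.2, 0.7, -1.0]
gripper_width: 0.475
pos [0.6237 0.2216 0.1801] xang -82.03 w 41.3 t 15.8 F [ 0.2  0.7 -1. ] j6 -25.6
delta_cm [-0.22 -0.07 16.46] spin -0.0 rows 4.0
```

View pics/side7.png

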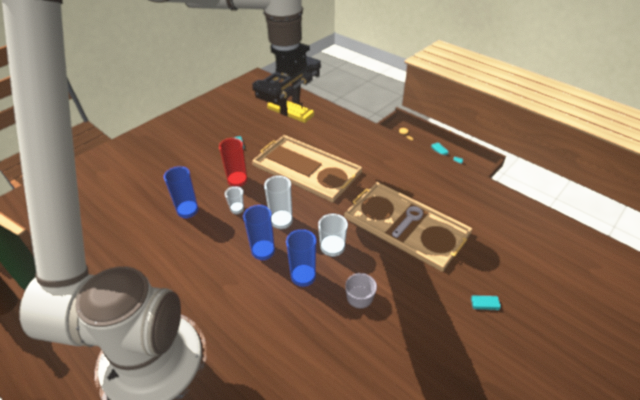

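```bash
python3 -m inch '[{"fingers":0,"delta_pos":[-0.15,0,2],"spin":0},{"fingers":0,"delta_pos":[-0.15,0,5],"spin":0},{"fingers":0,"delta_pos":[-0.15,0,8],"spin":0},{"fingers":0,"delta_pos":[-0.15,0,11],"spin":0},{"fingers":0,"delta_pos":[-0.15,0,13],"spin":0},{"fingers":0,"delta_pos":[-0.15,0,14.5],"spin":0},{"fingers":0,"delta_pos":[-0.15,0,15.3],"spin":0},{"fingers":0,"delta_pos":[-0.15,0,15.7],"spin":0},{"fingers":0,"delta_pos":[-0.15,0,15.8],"spin":0},{"fingers":0,"delta_pos":[-0.15,0,15.8],"spin":0},{"fingers":0,"delta_pos":[-0.15,0,15.8],"spin":0},{"fingers":0,"delta_pos":[-0.15,0,15.8],"spin":0}]'; python3 -c "
from h import *
go(.6238,.2237,.0155,-82)"
```

```text
time_s: 17.1
tcp_pos: [0.6244, 0.2247, 0.0233]
ee_rot: [[0.14, -0.99, 0.001], [-0.99, -0.14, 0.001], [-0.001, -0.001, -1.0]]
wrist_force: [-0.1, 0.2, -0.7]
gripper_width: 0.473
pos [0.6244 0.2247 0.0233] xang -81.95 w 41.2 t 17.1 F [-0.1  0.2 -0.7] j6 -25.7
delta_cm [0.09 0.07 0.78] spin 0.1 rows 1.0
```

```bash
python3 -m inch '[{"fingers":0,"delta_pos":[0,0,0.3],"spin":0},{"fingers":0,"delta_pos":[0,0,0.6],"spin":0},{"fingers":0,"delta_pos":[0,0,0.7],"spin":0},{"fingers":0,"delta_pos":[0,0,0.7],"spin":0},{"fingers":0,"delta_pos":[0,0,0.7],"spin":0}]'; python3 -c "
from h import *
go(.6238,.2237,.0155,-82)"
```

```text
time_s: 17.6
tcp_pos: [0.6239, 0.2244, 0.0158]
ee_rot: [[0.14, -0.99, -0.0], [-0.99, -0.14, -0.0], [0.0, 0.0, -1.0]]
wrist_force: [-2.0, -0.8, 3.1]
gripper_width: 0.479
pos [0.6239 0.2244 0.0158] xang -81.95 w 41.7 t 17.6 F [-2.  -0.8  3.1] j6 -25.7
delta_cm [0.07 0.02 0.03] spin 0.1 rows 1.0
```

```bash
python3 -m inch '[{"fingers":6,"delta_pos":[0,0,0],"spin":0},{"fingers":6,"delta_pos":[0,0,0],"spin":0},{"fingers":6,"delta_pos":[0,0,0],"spin":0},{"fingers":6,"delta_pos":[0,0,-1],"spin":0},{"fingers":6,"delta_pos":[0,0,-4],"spin":0},{"fingers":6,"delta_pos":[0,0,-8],"spin":0},{"fingers":7,"delta_pos":[0,0,-12],"spin":0},{"fingers":8,"delta_pos":[0,0,-15],"spin":0},{"fingers":8,"delta_pos":[0,0,-17.5],"spin":0},{"fingers":8,"delta_pos":[0,0,-17.5],"spin":0},{"fingers":8,"delta_pos":[0,0,-17.5],"spin":0}]'; python3 -c "
from h import *
go(.440,.082,.19,-10)"
```

```text
time_s: 18.7
tcp_pos: [0.624, 0.2245, 0.1914]
ee_rot: [[0.14, -0.99, 0.001], [-0.99, -0.14, 0.001], [-0.001, -0.001, -1.0]]
wrist_force: [-0.6, -0.2, -0.6]
gripper_width: 0.912
pos [0.624  0.2245 0.1914] xang -81.97 w 79.4 t 18.7 F [-0.6 -0.2 -0.6] j6 -25.7
delta_cm [11.54 20.21  0.1 ] spin -72.0 rows 9.0
```

```bash
python3 -m inch '[{"fingers":8,"delta_pos":[1,2,0],"spin":-8},{"fingers":8,"delta_pos":[3,5,0],"spin":-16},{"fingers":8,"delta_pos":[5,8.5,0],"spin":-24},{"fingers":8,"delta_pos":[7,12,0],"spin":-32},{"fingers":8,"delta_pos":[9,15.5,0],"spin":-40},{"fingers":8,"delta_pos":[10.5,18.5,0],"spin":-48},{"fingers":8,"delta_pos":[11.5,20.2,0],"spin":-56},{"fingers":8,"delta_pos":[11.5,20.2,0],"spin":-64},{"fingers":8,"delta_pos":[11.5,20.2,0],"spin":-72},{"fingers":8,"delta_pos":[11.5,20.2,0],"spin":-72},{"fingers":8,"delta_pos":[11.5,20.2,0],"spin":-72},{"fingers":8,"delta_pos":[11.5,20.2,0],"spin":-72},{"fingers":8,"delta_pos":[11.5,20.2,0],"spin":-72}]'; python3 -c "
from h import *
go(.440,.082,.08,-10);save('top','top8.png');save('side','side8.png')"
```

```text
time_s: 20.0
tcp_pos: [0.44, 0.0823, 0.1902]
ee_rot: [[0.985, -0.174, -0.001], [-0.174, -0.985, -0.0], [-0.001, 0.0, -1.0]]
wrist_force: [-0.4, 0.3, 0.1]
gripper_width: 0.92
pos [0.44   0.0823 0.1902] xang -10.02 w 80.0 t 20.0 F [-0.4  0.3  0.1] j6 48.5
delta_cm [1.000e-02 3.000e-02 1.102e+01] spin -0.0 rows 3.0
```

View pics/side8.png

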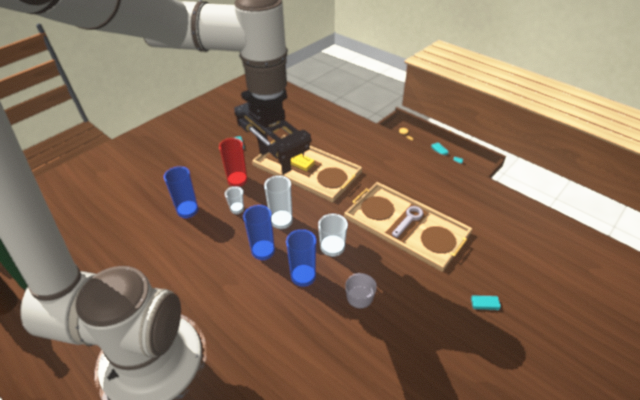

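View pics/top8.png

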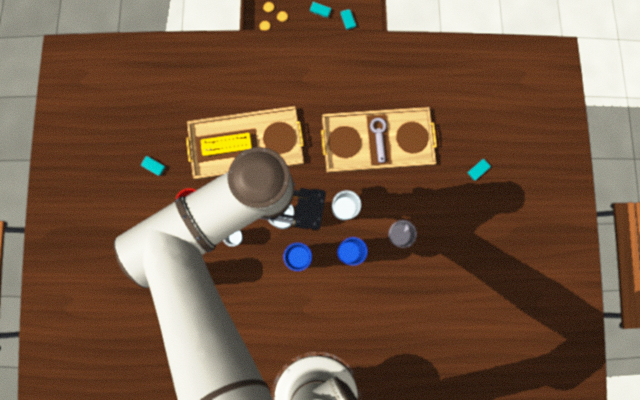

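```bash
python3 -m inch '[{"fingers":8.2,"delta_pos":[0,0,1.5],"spin":0},{"fingers":8.2,"delta_pos":[0,0,3.5],"spin":0},{"fingers":8.2,"delta_pos":[0,0,5.5],"spin":0},{"fingers":8.2,"delta_pos":[0,0,7.5],"spin":0},{"fingers":8.2,"delta_pos":[0,0,9.5],"spin":0},{"fingers":8.2,"delta_pos":[0,0,10.7],"spin":0},{"fingers":8.2,"delta_pos":[0,0,11],"spin":0},{"fingers":8.2,"delta_pos":[0,0,11],"spin":0},{"fingers":8.2,"delta_pos":[0,0,11],"spin":0},{"fingers":8.2,"delta_pos":[0,0,11],"spin":0}]'; python3 -c "
from h import *
go(.440,.082,.08,-10)"; python3 -m inch '[{"fingers":5,"delta_pos":[0,0,0],"spin":0},{"fingers":5,"delta_pos":[0,0,0],"spin":0},{"fingers":5,"delta_pos":[0,0,0],"spin":0},{"fingers":5,"delta_pos":[0,0,0],"spin":0},{"fingers":5,"delta_pos":[0,0,0],"spin":0},{"fingers":5,"delta_pos":[0,0,0],"spin":0}]'; python3 -c "
from h import *
go(.440,.082,.08,-10)"
```

```text
time_s: 21.1
tcp_pos: [0.4407, 0.0826, 0.0813]
ee_rot: [[0.985, -0.173, 0.002], [-0.173, -0.985, 0.001], [0.001, -0.001, -1.0]]
wrist_force: [0.1, -0.3, 0.3]
gripper_width: 0.946
pos [0.4407 0.0826 0.0813] xang -9.95 w 82.3 t 21.1 F [ 0.1 -0.3  0.3] j6 48.5
delta_cm [-0.05  0.07  0.13] spin 0.0 rows 1.0
time_s: 21.7
tcp_pos: [0.4401, 0.0822, 0.0807]
ee_rot: [[0.985, -0.173, -0.0], [-0.173, -0.985, -0.0], [-0.0, 0.0, -1.0]]
wrist_force: [-0.7, -0.4, 3.2]
gripper_width: 0.706
pos [0.4401 0.0822 0.0807] xang -9.95 w 61.4 t 21.7 F [-0.7 -0.4  3.2] j6 48.5
delta_cm [-0.01  0.02  0.07] spin 0.0 rows 1.0
```

```bash
python3 -m inch '[{"fingers":5,"delta_pos":[0,0,-0.5],"spin":0},{"fingers":5,"delta_pos":[0,0,-1.5],"spin":0},{"fingers":5,"delta_pos":[0,0,-3],"spin":0},{"fingers":5,"delta_pos":[0,0,-5],"spin":0},{"fingers":5,"delta_pos":[0,0,-7],"spin":0},{"fingers":5,"delta_pos":[0,0,-8],"spin":0},{"fingers":5,"delta_pos":[0,0,-8],"spin":0},{"fingers":5,"delta_pos":[0,0,-8],"spin":0}]'; python3 -c "
from h import *
go(.6427,.089,.16,-10)"
```

```text
time_s: 22.5
tcp_pos: [0.4395, 0.0822, 0.1601]
ee_rot: [[0.985, -0.173, -0.001], [-0.173, -0.985, 0.0], [-0.001, 0.0, -1.0]]
wrist_force: [-0.2, -0.0, -1.9]
gripper_width: 0.706
pos [0.4395 0.0822 0.1601] xang -9.98 w 61.4 t 22.5 F [-0.2 -0.  -1.9] j6 48.5
delta_cm [ 1.99e+01 -4.19e+00 -1.00e-02] spin 0.0 rows 5.0
```

```bash
python3 -m inch '[{"fingers":5,"delta_pos":[1,-0.2,0],"spin":0},{"fingers":5,"delta_pos":[3,-0.6,0],"spin":0},{"fingers":5,"delta_pos":[6,-1.2,0],"spin":0},{"fingers":5,"delta_pos":[9,-1.8,0],"spin":0},{"fingers":5,"delta_pos":[12,-2.5,0],"spin":0},{"fingers":5,"delta_pos":[15,-3.2,0],"spin":0},{"fingers":5,"delta_pos":[17.5,-3.7,0],"spin":0},{"fingers":5,"delta_pos":[19.2,-4.1,0],"spin":0},{"fingers":5,"delta_pos":[19.9,-4.2,0],"spin":0},{"fingers":5,"delta_pos":[19.9,-4.2,0],"spin":0},{"fingers":5,"delta_pos":[19.9,-4.2,0],"spin":0},{"fingers":5,"delta_pos":[19.9,-4.2,0],"spin":0}]'; python3 -c "
from h import *
go(.6427,.089,.0907,-10);save('top','top9.png');save('side','side9.png')"
```

```text
time_s: 23.7
tcp_pos: [0.6425, 0.0892, 0.1605]
ee_rot: [[0.985, -0.173, -0.001], [-0.173, -0.985, -0.0], [-0.001, 0.0, -1.0]]
wrist_force: [0.5, -0.1, -1.5]
gripper_width: 0.708
pos [0.6425 0.0892 0.1605] xang -9.94 w 61.6 t 23.7 F [ 0.5 -0.1 -1.5] j6 57.9
delta_cm [0.03 0.01 6.98] spin 0.1 rows 2.0
```

View pics/side9.png

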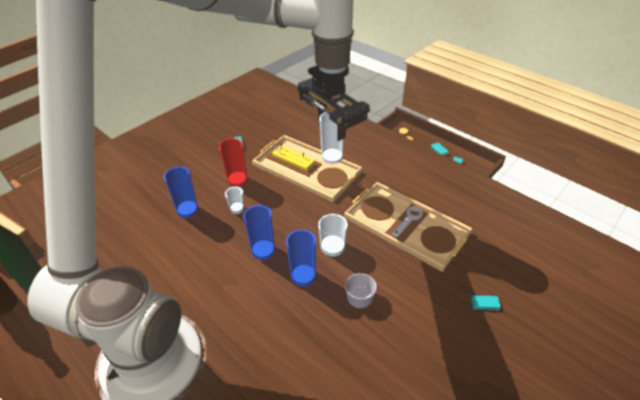

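```bash
python3 -m inch '[{"fingers":5,"delta_pos":[0,0,1],"spin":0},{"fingers":5,"delta_pos":[0,0,2.5],"spin":0},{"fingers":5,"delta_pos":[0,0,4],"spin":0},{"fingers":5,"delta_pos":[0,0,5.2],"spin":0},{"fingers":5,"delta_pos":[0,0,6],"spin":0},{"fingers":5,"delta_pos":[0,0,6.3],"spin":0},{"fingers":5,"delta_pos":[0,0,6.4],"spin":0},{"fingers":5,"delta_pos":[0,0,6.4],"spin":0},{"fingers":5,"delta_pos":[0,0,6.4],"spin":0},{"fingers":5,"delta_pos":[0,0,6.4],"spin":0}]'; python3 -c "
from h import *
go(.6427,.089,.0907,-10)"
```

```text
time_s: 24.8
tcp_pos: [0.6437, 0.0894, 0.0972]
ee_rot: [[0.985, -0.173, 0.001], [-0.173, -0.985, 0.0], [0.001, -0.001, -1.0]]
wrist_force: [0.6, -0.7, -2.3]
gripper_width: 0.709
pos [0.6437 0.0894 0.0972] xang -9.95 w 61.7 t 24.8 F [ 0.6 -0.7 -2.3] j6 57.9
delta_cm [-0.09  0.06  0.65] spin 0.0 rows 1.0
```

```bash
python3 -m inch '[{"fingers":5,"delta_pos":[-0.05,0,0.2],"spin":0},{"fingers":5,"delta_pos":[-0.05,0,0.4],"spin":0},{"fingers":5,"delta_pos":[-0.05,0,0.55],"spin":0},{"fingers":5,"delta_pos":[-0.05,0,0.6],"spin":0},{"fingers":5,"delta_pos":[-0.05,0,0.6],"spin":0},{"fingers":5,"delta_pos":[-0.05,0,0.6],"spin":0}]'; python3 -c "
from h import *
go(.6427,.089,.0907,-10)"
```

```text
time_s: 25.4
tcp_pos: [0.6429, 0.0893, 0.0908]
ee_rot: [[0.985, -0.173, 0.0], [-0.173, -0.985, -0.0], [0.0, 0.0, -1.0]]
wrist_force: [-0.8, -0.8, -0.8]
gripper_width: 0.706
pos [0.6429 0.0893 0.0908] xang -9.95 w 61.5 t 25.4 F [-0.8 -0.8 -0.8] j6 57.9
delta_cm [-0.02  0.03  0.01] spin 0.0 rows 1.0
```

```bash
python3 -m inch '[{"fingers":5,"delta_pos":[0,0,0.1],"spin":0},{"fingers":5,"delta_pos":[0,0,0.1],"spin":0},{"fingers":5,"delta_pos":[0,0,0.1],"spin":0}]'; python3 -m inch '[{"fingers":6.6,"delta_pos":[0,0,0],"spin":0},{"fingers":7.2,"delta_pos":[0,0,0],"spin":0},{"fingers":8.2,"delta_pos":[0,0,0],"spin":0},{"fingers":8.2,"delta_pos":[0,0,0],"spin":0},{"fingers":8.2,"delta_pos":[0,0,-1],"spin":0},{"fingers":8.2,"delta_pos":[0,0,-4],"spin":0},{"fingers":8.2,"delta_pos":[0,0,-8],"spin":0},{"fingers":8.2,"delta_pos":[0,0,-11],"spin":0},{"fingers":8.2,"delta_pos":[0,0,-11],"spin":0},{"fingers":8.2,"delta_pos":[0,0,-11],"spin":0}]'; python3 -c "
from h import *
go(.394,-.213,.15,85);go(.394,-.213,.15,-95)"
```

```text
time_s: 25.7
tcp_pos: [0.6432, 0.0892, 0.0907]
ee_rot: [[0.985, -0.173, 0.001], [-0.173, -0.985, -0.0], [0.001, -0.0, -1.0]]
wrist_force: [-1.4, -1.4, 5.3]
gripper_width: 0.709
time_s: 26.7
tcp_pos: [0.6431, 0.0896, 0.201]
ee_rot: [[0.985, -0.173, 0.002], [-0.173, -0.985, 0.001], [0.002, -0.002, -1.0]]
wrist_force: [0.2, -0.8, -0.3]
gripper_width: 0.946
pos [0.6431 0.0896 0.201 ] xang -9.96 w 82.3 t 26.7 F [ 0.2 -0.8 -0.3] j6 57.9
delta_cm [-19.31  34.13   5.  ] spin -95.0 rows 12.0
pos [0.6431 0.0896 0.201 ] xang -9.96 w 82.3 t 26.7 F [ 0.2 -0.8 -0.3] j6 57.9
delta_cm [-19.31  34.13   5.  ] spin 85.0 rows 10.0
```

```bash
python3 -m inch '[{"fingers":8.2,"delta_pos":[-1,1.5,0],"spin":3},{"fingers":8.2,"delta_pos":[-2.5,4.5,0],"spin":9},{"fingers":8.2,"delta_pos":[-4.7,8.3,0],"spin":15},{"fingers":8.2,"delta_pos":[-7,12.3,0],"spin":21},{"fingers":8.2,"delta_pos":[-9.2,16.3,0],"spin":27},{"fingers":8.2,"delta_pos":[-11.5,20.3,0],"spin":33},{"fingers":8.2,"delta_pos":[-13.8,24.3,0],"spin":38},{"fingers":8.2,"delta_pos":[-16,28.2,0],"spin":40},{"fingers":8.2,"delta_pos":[-18,31.8,0],"spin":40},{"fingers":8.2,"delta_pos":[-19.3,34.1,1],"spin":40},{"fingers":8.2,"delta_pos":[-19.3,34.1,4],"spin":40},{"fingers":8.2,"delta_pos":[-19.3,34.1,5],"spin":40},{"fingers":8.2,"delta_pos":[-19.3,34.1,5],"spin":40},{"fingers":8.2,"delta_pos":[-19.3,34.1,5],"spin":40},{"fingers":8.2,"delta_pos":[-19.3,34.1,5],"spin":40}]'; python3 -c "
from h import *
go(.394,-.213,.016,-50);save('top','top10.png');save('side','side10.png')"
```

```text
time_s: 28.2
tcp_pos: [0.395, -0.2129, 0.1504]
ee_rot: [[0.644, -0.765, 0.002], [-0.765, -0.644, -0.001], [0.001, -0.001, -1.0]]
wrist_force: [0.2, 0.7, 0.2]
gripper_width: 0.942
pos [ 0.395  -0.2129  0.1504] xang -49.88 w 82.0 t 28.2 F [0.2 0.7 0.2] j6 47.6
delta_cm [-0.08  0.09 13.44] spin 0.1 rows 3.0
```

View pics/side10.png

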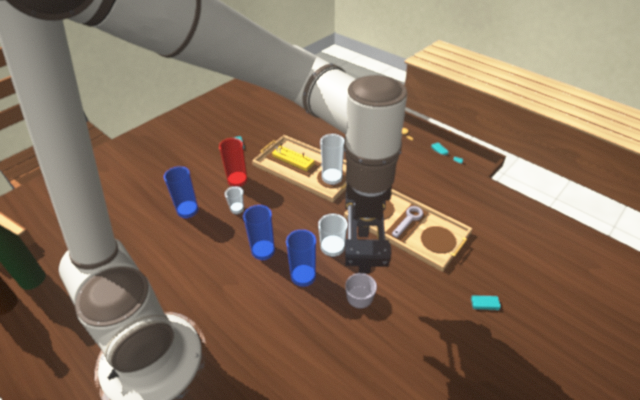

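View pics/top10.png

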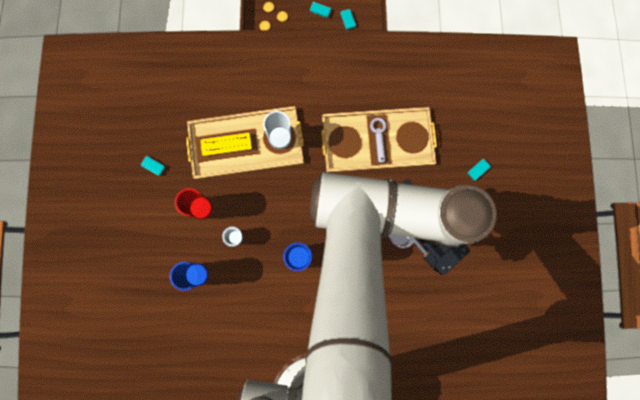

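```bash
python3 -m inch '[{"fingers":8.4,"delta_pos":[-0.05,0.05,2],"spin":0},{"fingers":8.4,"delta_pos":[-0.05,0.05,5],"spin":0},{"fingers":8.4,"delta_pos":[-0.05,0.05,8],"spin":0},{"fingers":8.4,"delta_pos":[-0.05,0.05,10.5],"spin":0},{"fingers":8.4,"delta_pos":[-0.05,0.05,12.3],"spin":0},{"fingers":8.4,"delta_pos":[-0.05,0.05,13.1],"spin":0},{"fingers":8.4,"delta_pos":[-0.05,0.05,13.3],"spin":0},{"fingers":8.4,"delta_pos":[-0.05,0.05,13.3],"spin":0},{"fingers":8.4,"delta_pos":[-0.05,0.05,13.3],"spin":0},{"fingers":8.4,"delta_pos":[-0.05,0.05,13.3],"spin":0},{"fingers":5,"delta_pos":[-0.05,0.05,13.3],"spin":0},{"fingers":5,"delta_pos":[-0.05,0.05,13.3],"spin":0},{"fingers":5,"delta_pos":[-0.05,0.05,13.3],"spin":0},{"fingers":5,"delta_pos":[-0.05,0.05,13.3],"spin":0},{"fingers":5,"delta_pos":[-0.05,0.05,13.3],"spin":0},{"fingers":5,"delta_pos":[-0.05,0.05,13.3],"spin":0}]'; python3 -c "
from h import *
go(.394,-.213,.12,-50)"
```

```text
time_s: 29.9
tcp_pos: [0.3933, -0.2131, 0.0168]
ee_rot: [[0.643, -0.765, 0.0], [-0.765, -0.643, -0.0], [0.0, -0.0, -1.0]]
wrist_force: [-0.6, 0.3, 2.8]
gripper_width: 0.738
pos [ 0.3933 -0.2131  0.0168] xang -49.95 w 64.2 t 29.9 F [-0.6  0.3  2.8] j6 47.6
delta_cm [  0.04  -0.07 -10.32] spin 0.1 rows 3.0
```

Gripped (64 mm). Lift and carry to the right round pad (.644, -.253).

```bash
python3 -m inch '[{"fingers":5,"delta_pos":[0,0,-0.5],"spin":0},{"fingers":5,"delta_pos":[0,0,-2],"spin":0},{"fingers":5,"delta_pos":[0,0,-4.5],"spin":0},{"fingers":5,"delta_pos":[0,0,-7.5],"spin":0},{"fingers":5,"delta_pos":[0,0,-9.5],"spin":0},{"fingers":5,"delta_pos":[0,0,-10],"spin":0},{"fingers":5,"delta_pos":[0,0,-10],"spin":0},{"fingers":5,"delta_pos":[0,0,-10],"spin":0}]'; python3 -c "
from h import *
go(.644,-.2532,.12,-50)"
```

```text
time_s: 30.7
tcp_pos: [0.3921, -0.2128, 0.1154]
ee_rot: [[0.643, -0.766, -0.002], [-0.766, -0.643, 0.001], [-0.002, 0.001, -1.0]]
wrist_force: [-0.6, 0.7, -1.1]
gripper_width: 0.735
pos [ 0.3921 -0.2128  0.1154] xang -49.99 w 64.0 t 30.7 F [-0.6  0.7 -1.1] j6 47.6
delta_cm [ 19.29 -16.7   -0.52] spin 0.0 rows 6.0
```

```bash
python3 -m inch '[{"fingers":5,"delta_pos":[1,-0.9,-0.3],"spin":0},{"fingers":5,"delta_pos":[3.5,-3,-0.5],"spin":0},{"fingers":5,"delta_pos":[6.5,-5.6,-0.5],"spin":0},{"fingers":5,"delta_pos":[9.5,-8.2,-0.5],"spin":0},{"fingers":5,"delta_pos":[12.5,-10.8,-0.5],"spin":0},{"fingers":5,"delta_pos":[15.5,-13.4,-0.5],"spin":0},{"fingers":5,"delta_pos":[18,-15.6,-0.5],"spin":0},{"fingers":5,"delta_pos":[19.2,-16.7,-0.5],"spin":0},{"fingers":5,"delta_pos":[19.2,-16.7,-0.5],"spin":0},{"fingers":5,"delta_pos":[19.2,-16.7,-0.5],"spin":0},{"fingers":5,"delta_pos":[19.2,-16.7,-0.5],"spin":0}]'; python3 -c "
from h import *
go(.644,-.2532,.0268,-50)"
```

```text
time_s: 31.8
tcp_pos: [0.6431, -0.2524, 0.1205]
ee_rot: [[0.643, -0.766, -0.003], [-0.766, -0.643, 0.001], [-0.002, 0.002, -1.0]]
wrist_force: [-0.5, 0.2, -0.7]
gripper_width: 0.737
pos [ 0.6431 -0.2524  0.1205] xang -49.97 w 64.1 t 31.8 F [-0.5  0.2 -0.7] j6 48.1
delta_cm [ 0.14 -0.03  9.37] spin 0.0 rows 2.0
```

```bash
python3 -m inch '[{"fingers":5,"delta_pos":[0.1,0,1],"spin":0},{"fingers":5,"delta_pos":[0.1,0,3],"spin":0},{"fingers":5,"delta_pos":[0.1,0,5.5],"spin":0},{"fingers":5,"delta_pos":[0.1,0,7.5],"spin":0},{"fingers":5,"delta_pos":[0.1,0,8.5],"spin":0},{"fingers":5,"delta_pos":[0.1,0,8.8],"spin":0},{"fingers":5,"delta_pos":[0.1,0,8.8],"spin":0},{"fingers":5,"delta_pos":[0.1,0,8.8],"spin":0},{"fingers":5,"delta_pos":[0.1,0,8.8],"spin":0},{"fingers":5,"delta_pos":[0.1,0,8.8],"spin":0}]'; python3 -c "
from h import *
go(.644,-.2532,.0268,-50)"
```

```text
time_s: 32.8
tcp_pos: [0.6456, -0.2535, 0.0345]
ee_rot: [[0.643, -0.766, 0.002], [-0.766, -0.643, -0.0], [0.001, -0.001, -1.0]]
wrist_force: [-0.6, 0.4, -0.8]
gripper_width: 0.74
pos [ 0.6456 -0.2535  0.0345] xang -49.95 w 64.4 t 32.8 F [-0.6  0.4 -0.8] j6 48.2
delta_cm [-0.13  0.11  0.77] spin 0.0 rows 1.0
```

```bash
python3 -m inch '[{"fingers":5,"delta_pos":[-0.05,0.05,0.3],"spin":0},{"fingers":5,"delta_pos":[-0.05,0.05,0.6],"spin":0},{"fingers":5,"delta_pos":[-0.05,0.05,0.75],"spin":0},{"fingers":5,"delta_pos":[-0.05,0.05,0.75],"spin":0},{"fingers":5,"delta_pos":[-0.05,0.05,0.75],"spin":0},{"fingers":5,"delta_pos":[-0.05,0.05,0.75],"spin":0}]'; python3 -c "
from h import *
go(.644,-.2532,.0268,-50)"
```

```text
time_s: 33.4
tcp_pos: [0.6443, -0.2533, 0.0269]
ee_rot: [[0.644, -0.765, -0.0], [-0.765, -0.644, -0.0], [0.0, 0.0, -1.0]]
wrist_force: [-2.6, 1.1, 5.5]
gripper_width: 0.737
pos [ 0.6443 -0.2533  0.0269] xang -49.94 w 64.1 t 33.4 F [-2.6  1.1  5.5] j6 48.2
delta_cm [-0.03  0.02  0.01] spin 0.1 rows 1.0
```

```bash
python3 -m inch '[{"fingers":7.2,"delta_pos":[0,0,0],"spin":0},{"fingers":7.8,"delta_pos":[0,0,0],"spin":0},{"fingers":7.8,"delta_pos":[0,0,0],"spin":0},{"fingers":7.8,"delta_pos":[0,0,-1],"spin":0},{"fingers":7.8,"delta_pos":[0,0,-4],"spin":0},{"fingers":8.2,"delta_pos":[0,0,-8],"spin":0},{"fingers":8.2,"delta_pos":[0,0,-12],"spin":0},{"fingers":8.2,"delta_pos":[0,0,-15],"spin":0},{"fingers":8.2,"delta_pos":[0,0,-15],"spin":0},{"fingers":8.2,"delta_pos":[0,0,-15],"spin":0}]'; python3 -c "
from h import *
go(.4615,-.0735,.16,0)"
```

```text
time_s: 34.4
tcp_pos: [0.6447, -0.2533, 0.1773]
ee_rot: [[0.643, -0.766, 0.002], [-0.766, -0.643, 0.0], [0.001, -0.002, -1.0]]
wrist_force: [-0.7, 0.2, -1.4]
gripper_width: 0.939
pos [ 0.6447 -0.2533  0.1773] xang -49.97 w 81.7 t 34.4 F [-0.7  0.2 -1.4] j6 48.2
delta_cm [-25.55   2.46   1.69] spin -50.0 rows 6.0
```

```bash
python3 -m inch '[{"fingers":8.3,"delta_pos":[-1.5,0.2,0],"spin":-5},{"fingers":8.3,"delta_pos":[-5,0.5,0],"spin":-12},{"fingers":8.3,"delta_pos":[-9,0.9,0],"spin":-20},{"fingers":8.3,"delta_pos":[-13,1.3,0],"spin":-28},{"fingers":8.3,"delta_pos":[-17,1.7,0],"spin":-36},{"fingers":8.3,"delta_pos":[-21,2,0],"spin":-44},{"fingers":8.3,"delta_pos":[-24.3,2.3,0.5],"spin":-50},{"fingers":8.3,"delta_pos":[-25.5,2.5,1.5],"spin":-50},{"fingers":8.3,"delta_pos":[-25.5,2.5,1.5],"spin":-50},{"fingers":8.3,"delta_pos":[-25.5,2.5,1.5],"spin":-50},{"fingers":8.3,"delta_pos":[-25.5,2.5,1.5],"spin":-50},{"fingers":8.3,"delta_pos":[-25.5,2.5,1.5],"spin":-50}]'; python3 -c "
from h import *
go(.4615,-.0735,.047,0);save('top','top11.png');save('side','side11.png')"
```

```text
time_s: 35.6
tcp_pos: [0.462, -0.0747, 0.161]
ee_rot: [[1.0, -0.0, 0.0], [-0.0, -1.0, -0.0], [0.0, 0.0, -1.0]]
wrist_force: [-0.0, -1.5, 0.3]
gripper_width: 0.953
pos [ 0.462  -0.0747  0.161 ] xang -0.02 w 83.0 t 35.6 F [-0.  -1.5  0.3] j6 79.2
delta_cm [-0.05 -0.12 11.4 ] spin -0.0 rows 3.0
```

View pics/side11.png

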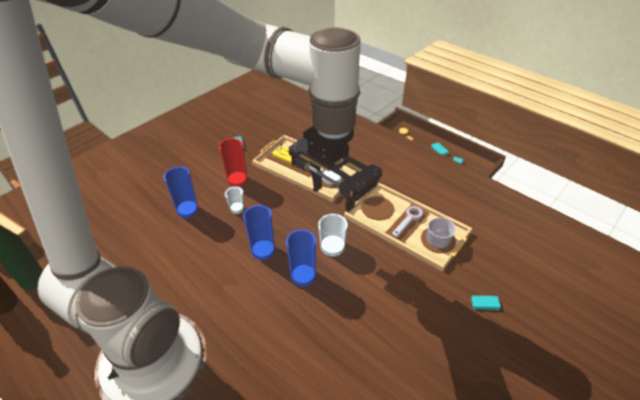

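```bash
python3 -m inch '[{"fingers":8.4,"delta_pos":[0,-0.08,2],"spin":0},{"fingers":8.4,"delta_pos":[0,-0.08,4.5],"spin":0},{"fingers":8.4,"delta_pos":[0,-0.08,7],"spin":0},{"fingers":8.4,"delta_pos":[0,-0.08,9],"spin":0},{"fingers":8.4,"delta_pos":[0,-0.08,10.5],"spin":0},{"fingers":8.4,"delta_pos":[0,-0.08,11],"spin":0},{"fingers":8.4,"delta_pos":[0,-0.08,11],"spin":0},{"fingers":8.4,"delta_pos":[0,-0.08,11],"spin":0},{"fingers":8.4,"delta_pos":[0,-0.08,11],"spin":0},{"fingers":5,"delta_pos":[0,-0.08,11],"spin":0},{"fingers":5,"delta_pos":[0,-0.08,11],"spin":0},{"fingers":5,"delta_pos":[0,-0.08,11],"spin":0},{"fingers":5,"delta_pos":[0,-0.08,11],"spin":0},{"fingers":5,"delta_pos":[0,-0.08,11],"spin":0},{"fingers":5,"delta_pos":[0,-0.08,11],"spin":0}]'; python3 -c "
from h import *
go(.4615,-.0735,.14,0)"
```

```text
time_s: 37.2
tcp_pos: [0.4614, -0.0735, 0.0513]
ee_rot: [[1.0, 0.001, 0.0], [0.001, -1.0, -0.0], [0.0, 0.0, -1.0]]
wrist_force: [-1.3, -1.0, 3.5]
gripper_width: 0.75
pos [ 0.4614 -0.0735  0.0513] xang 0.06 w 65.3 t 37.2 F [-1.3 -1.   3.5] j6 79.1
delta_cm [ 0.02  0.   -8.87] spin 0.1 rows 2.0
```

```bash
python3 -m inch '[{"fingers":5,"delta_pos":[0,0,-0.5],"spin":0},{"fingers":5,"delta_pos":[0,0,-1.5],"spin":0},{"fingers":5,"delta_pos":[0,0,-3.5],"spin":0},{"fingers":5,"delta_pos":[0,0,-6],"spin":0},{"fingers":5,"delta_pos":[0,0,-8],"spin":0},{"fingers":5,"delta_pos":[0,0,-8.5],"spin":0},{"fingers":5,"delta_pos":[0,0,-8.5],"spin":0},{"fingers":5,"delta_pos":[0,0,-8.5],"spin":0}]'; python3 -c "
from h import *
go(.6315,-.0775,.135,0)"
```

```text
time_s: 38.0
tcp_pos: [0.4602, -0.0734, 0.1351]
ee_rot: [[1.0, 0.0, -0.002], [0.0, -1.0, 0.0], [-0.002, -0.0, -1.0]]
wrist_force: [-0.3, -0.5, -2.9]
gripper_width: 0.746
pos [ 0.4602 -0.0734  0.1351] xang 0.02 w 64.9 t 38.0 F [-0.3 -0.5 -2.9] j6 79.1
delta_cm [17.13  0.42 -0.03] spin 0.0 rows 4.0
```

```bash
python3 -m inch '[{"fingers":5,"delta_pos":[1,0,0],"spin":0},{"fingers":5,"delta_pos":[3.5,0.1,0],"spin":0},{"fingers":5,"delta_pos":[6.5,0.2,0],"spin":0},{"fingers":5,"delta_pos":[9.5,0.3,0],"spin":0},{"fingers":5,"delta_pos":[12.5,0.4,0],"spin":0},{"fingers":5,"delta_pos":[15,0.4,0],"spin":0},{"fingers":5,"delta_pos":[16.7,0.4,0],"spin":0},{"fingers":5,"delta_pos":[17.1,0.4,0],"spin":0},{"fingers":5,"delta_pos":[17.1,0.4,0],"spin":0},{"fingers":5,"delta_pos":[17.1,0.4,0],"spin":0},{"fingers":5,"delta_pos":[17.1,0.4,0],"spin":0}]'; python3 -c "
from h import *
go(.6315,-.0775,.0613,0);save('side','side12.png')"
```

```text
time_s: 39.1
tcp_pos: [0.6313, -0.0773, 0.136]
ee_rot: [[1.0, 0.001, -0.001], [0.001, -1.0, 0.0], [-0.001, -0.0, -1.0]]
wrist_force: [-0.1, 0.0, -1.8]
gripper_width: 0.744
pos [ 0.6313 -0.0773  0.136 ] xang 0.04 w 64.7 t 39.1 F [-0.1  0.  -1.8] j6 82.5
delta_cm [0.02 0.02 7.47] spin 0.0 rows 2.0
```

View pics/side12.png

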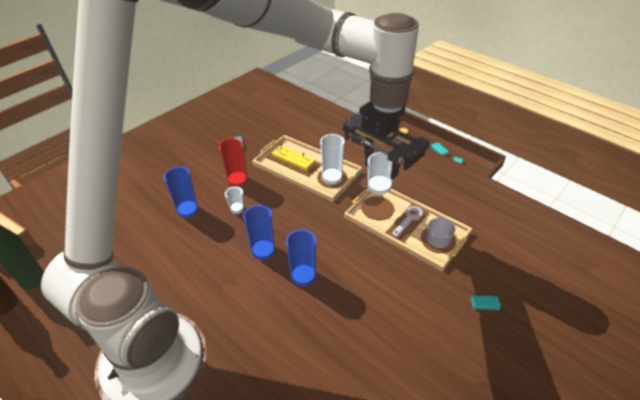

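```bash
python3 -m inch '[{"fingers":5,"delta_pos":[0,0,1],"spin":0},{"fingers":5,"delta_pos":[0,0,2.5],"spin":0},{"fingers":5,"delta_pos":[0,0,4.2],"spin":0},{"fingers":5,"delta_pos":[0,0,5.7],"spin":0},{"fingers":5,"delta_pos":[0,0,6.6],"spin":0},{"fingers":5,"delta_pos":[0,0,6.8],"spin":0},{"fingers":5,"delta_pos":[0,0,6.8],"spin":0},{"fingers":5,"delta_pos":[0,0,6.8],"spin":0},{"fingers":5,"delta_pos":[0,0,6.8],"spin":0},{"fingers":5,"delta_pos":[0,0,6.8],"spin":0}]'; python3 -c "
from h import *
go(.6315,-.0775,.0613,0)"
```

```text
time_s: 40.15
tcp_pos: [0.6326, -0.0772, 0.0688]
ee_rot: [[1.0, 0.001, 0.001], [0.001, -1.0, 0.0], [0.001, -0.0, -1.0]]
wrist_force: [-0.1, -0.5, -2.7]
gripper_width: 0.744
pos [ 0.6326 -0.0772  0.0688] xang 0.05 w 64.8 t 40.1 F [-0.1 -0.5 -2.7] j6 82.5
delta_cm [-0.11  0.03  0.75] spin 0.0 rows 1.0
```

```bash
python3 -m inch '[{"fingers":5,"delta_pos":[-0.05,0,0.3],"spin":0},{"fingers":5,"delta_pos":[-0.05,0,0.5],"spin":0},{"fingers":5,"delta_pos":[-0.05,0,0.7],"spin":0},{"fingers":5,"delta_pos":[-0.05,0,0.75],"spin":0},{"fingers":5,"delta_pos":[-0.05,0,0.75],"spin":0},{"fingers":5,"delta_pos":[-0.05,0,0.75],"spin":0}]'; python3 -c "
from h import *
go(.6315,-.0775,.0613,0)"
```

```text
time_s: 40.75
tcp_pos: [0.6318, -0.0773, 0.0614]
ee_rot: [[1.0, 0.001, 0.0], [0.001, -1.0, -0.0], [0.0, 0.0, -1.0]]
wrist_force: [-2.6, 1.3, 5.1]
gripper_width: 0.748
pos [ 0.6318 -0.0773  0.0614] xang 0.06 w 65.0 t 40.8 F [-2.6  1.3  5.1] j6 82.5
delta_cm [-0.03  0.02  0.01] spin 0.1 rows 1.0
```

Seated (force 5 N up). Release, rise, retreat toward the base for a clear view.

```bash
python3 -m inch '[{"fingers":7.2,"delta_pos":[0,0,0],"spin":0},{"fingers":8.2,"delta_pos":[0,0,0],"spin":0},{"fingers":8.2,"delta_pos":[0,0,0],"spin":0},{"fingers":8.2,"delta_pos":[0,0,-1],"spin":0},{"fingers":8.2,"delta_pos":[0,0,-4],"spin":0},{"fingers":8.2,"delta_pos":[0,0,-8],"spin":0},{"fingers":8.2,"delta_pos":[0,0,-12],"spin":0},{"fingers":8.2,"delta_pos":[0,0,-15],"spin":0},{"fingers":8.2,"delta_pos":[-3,2,-16],"spin":0},{"fingers":8.2,"delta_pos":[-6,6,-16],"spin":0},{"fingers":8.2,"delta_pos":[-9,10,-16],"spin":0},{"fingers":8.2,"delta_pos":[-12,14,-16],"spin":0},{"fingers":8.2,"delta_pos":[-15,18,-16],"spin":0},{"fingers":8.2,"delta_pos":[-17,22,-16],"spin":0},{"fingers":8.2,"delta_pos":[-19,26,-16],"spin":0},{"fingers":8.2,"delta_pos":[-20,30,-16],"spin":0},{"fingers":8.2,"delta_pos":[-20,33,-16],"spin":0},{"fingers":8.2,"delta_pos":[-20,33,-16],"spin":0},{"fingers":8.2,"delta_pos":[-20,33,-16],"spin":0}]'; python3 -c "
from h import *
save('top','top13.png');save('side','side13.png')"
```

```text
time_s: 42.65
tcp_pos: [0.4317, -0.4079, 0.2206]
ee_rot: [[1.0, -0.001, 0.0], [-0.001, -1.0, 0.0], [0.0, -0.0, -1.0]]
wrist_force: [1.0, 0.3, -0.3]
gripper_width: 0.944
```

View pics/side13.png

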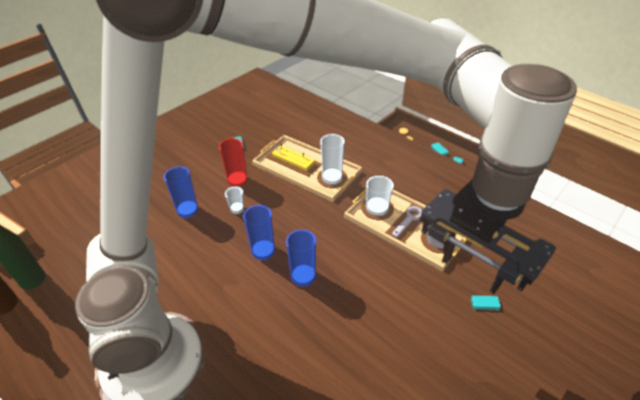

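View pics/top13.png

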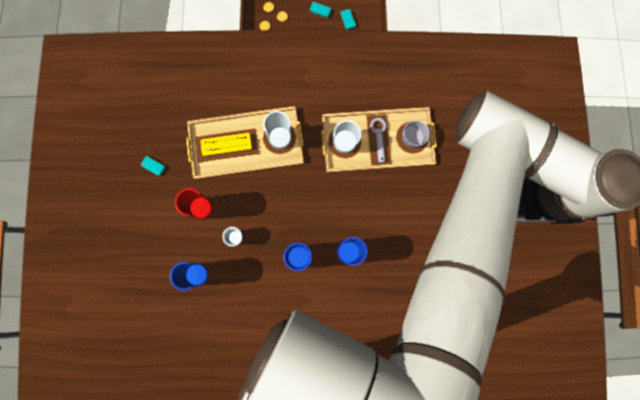

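```bash
python3 - <<'E'
from fit import *
im={c:cv2.imread(f'pics/{c}13.png')[:,:,::-1] for c in ['top','side']}
for c in im:
    i=im[c];x=(200,120,300,170) 
a=im['top'][100:180,180:300][:,:,::-1];b=im['top'][100:180,315:440][:,:,::-1]
cv2.imwrite('pics/f1.png',cv2.resize(a,None,fx=6,fy=6,interpolation=cv2.INTER_CUBIC));cv2.imwrite('pics/f2.png',cv2.resize(b,None,fx=6,fy=6,interpolation=cv2.INTER_CUBIC))
h={c:cv2.cvtColor(im[c],cv2.COLOR_RGB2HSV).astype(int) for c in im}
g={c:(h[c][...,1]<75)&(h[c][...,2]>70) for c in im}
sc=(np.array([.6427,.0890]),8.0);ho=(np.array([.638,-.1655]),4.15)
def loc(p,kind):
    C,yaw=((np.array([.6305,.1761]),8.) if kind=='s' else ho);y=np.radians(yaw)
    d=np.array(p[:2])-C;return np.array([np.cos(y)*d[0]+np.sin(y)*d[1],-np.sin(y)*d[0]+np.cos(y)*d[1]])*1e3
for k,kind,xy,a,b,hh,rb,rt in (('tall','s',(.643,.089),(278,131),(332,160),.125,.028,.031),('tumbler','h',(.6315,-.0775),(346,137),(378,196),.08,.029,.033),('bowl','h',(.644,-.253),(415,133),None,.042,.028,.033)):
    M={'top':pick(g['top'],a)}
    if b:M['side']=pick(g['side'],b)
    print(k,[m.sum() for m in M.values()])
    for s in [[c] for c in M]+([list(M)] if len(M)>1 else []):
        p,f=fit(lambda p:cup(p[0],p[1],.01,hh,rb,rt),[*xy],{c:M[c] for c in s});print('  ',s,p.round(4),round(f,3),'tray mm',loc(p,kind).round(1))
for c,uv in (('top',(226,144)),('side',(294,156))):
    y=(h[c][...,0]>24)&(h[c][...,0]<36)&(h[c][...,1]>190)&(h[c][...,2]>100)
    m=pick(y,uv);m=cv2.morphologyEx(m.astype(np.uint8),cv2.MORPH_CLOSE,np.ones((7,7)))>0;print('peg',c,m.sum())
    p,f=fit(lambda p:box(p[0],p[1],.01,p[3],.125,.042,.016),[.624,.224,0,-1.43],{c:m});print(p.round(4),np.degrees(p[3]),round(f,3),loc(p,'s').round(1))
m=pick(g['top'],(380,142));u=np.argwhere(m)[:,::-1].astype(float);P=onz('top',u,.02)[:,:2].astype(np.float32);r=cv2.minAreaRect(P);print('opener',m.sum(),r,loc(r[0],'h').round(1))
for n,z in (('shot_glass_mid',.03),('domino_a_mid',.006)):
    pass
E
```

```text
tall [np.int64(890), np.int64(1130)]
   ['top'] [0.6422 0.0887] 0.062 tray mm [ -0.6 -88.1]
   ['side'] [0.6431 0.0908] 0.082 tray mm [  0.6 -86.2]
   ['top', 'side'] [0.6422 0.0893] 0.148 tray mm [ -0.5 -87.6]
tumbler [np.int64(786), np.int64(985)]
   ['top'] [ 0.6319 -0.0771] 0.087 tray mm [ 0.3 88.6]
   ['side'] [ 0.6334 -0.0748] 0.092 tray mm [ 1.9 90.8]
   ['top', 'side'] [ 0.6322 -0.0765] 0.184 tray mm [ 0.7 89.2]
bowl [np.int64(606)]
   ['top'] [ 0.6441 -0.254 ] 0.061 tray mm [ -0.3 -88.7]
peg top 787
[ 0.625   0.2254  0.0022 -1.441 ] -82.56080834023388 0.127 [ 1.4 49.6]Traceback (most recent call last):
  File "<stdin>", line 21, in <module>
  File "fit.py", line 31, in pick
    best.sort(key=lambda c:np.hypot(*(c[2]-uv)));return best[0][0]
                                                        ~~~~^^^
IndexError: list index out of range
```

View pics/f1.png

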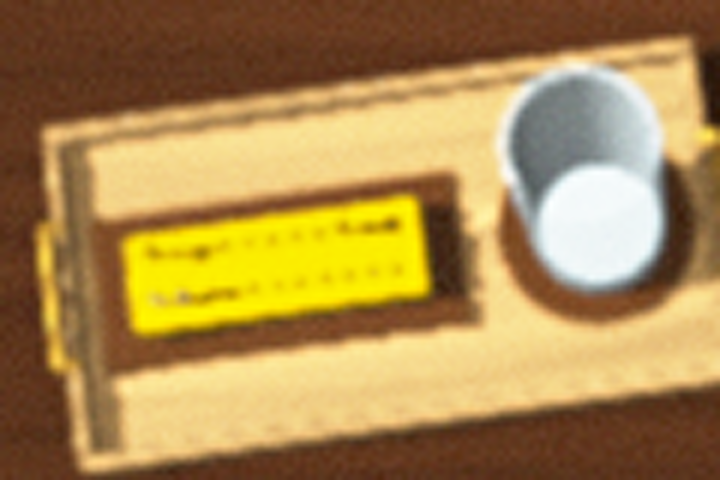

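View pics/f2.png

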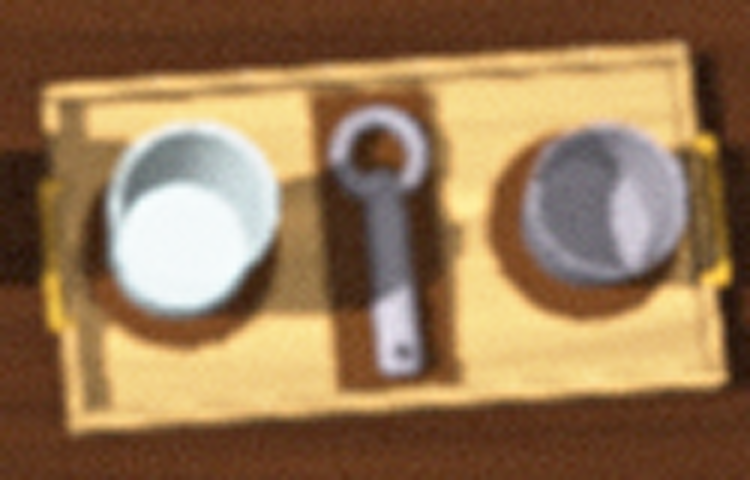

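```bash
python3 - <<'E'
from fit import *
for c,uv in (('top',(152,165)),('side',(486,302))):
    for n in ('0','13'):
        m=masks(c,cv2.imread(f'pics/{c}{n}.png')[:,:,::-1])
        print(c,n,[np.round(x[2],1).tolist() for x in comps(m['turq'])],[np.round(x[2],1).tolist() for x in comps(m['grey']) if np.hypot(*(x[2]-((232,237) if c=='top' else (235,200))))<12])
s=sense();print(s['joint_velocities'],s['tcp_pos'],finish_job())
E
```

```text
top 0 [[320.0, 9.3], [347.9, 18.9], [152.6, 165.4], [478.9, 169.2]] [[231.9, 236.2]]
top 13 [[320.0, 9.2], [347.9, 18.8], [152.6, 165.4]] [[231.9, 236.2]]
side 0 [[439.3, 148.4], [458.0, 159.5], [485.6, 302.2]] [[235.0, 199.4]]
side 13 [[439.4, 148.4], [458.1, 159.5], [485.6, 302.2]] [[235.0, 199.4]]
the job is handed in; nothing more can be done
[ 0.7736711  -0.30254378 -0.26960474 -0.01407046  0.09182588  0.02091436] [ 0.43205452 -0.40678921  0.22081673] None
```

All five pieces are on their pads, and the job was handed in at about 43 s of the 134 s allowed. The glasses were lowered until the wrist force showed contact before I let go.

**Final positions**, in tray axes, relative to the target. The tray positions themselves are from my own camera measurements:

| Piece | Position | Check |
|---|---|---|
| Tall glass | within about 2 mm of its pad centre | both views |
| Tumbler (pad at y = +88) | within about 3 mm | both views |
| Nut bowl (pad at y = -88) | within about 1 mm | top view only; the arm hid it in the side view |
| Peg counter | about 2 mm off centre, under 1° off line | top view only; the side-view colour mask found nothing |
| Opener | within about 2 mm lengthwise | read by eye from the enlarged top picture; the script stopped before its numeric fit |

**Left alone:** The shot glass and both dominoes show no pixel shift from their starting places. The arm hid domino b in the last top view, so that check is from the side view alone. I did not touch the red and blue glasses.

**Not measured:** I did not measure the pieces' final heights or tilt. They rest on the contact readings and how upright they look in the last pictures.

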